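# Put the slicer's grating plates away and cover its bed

### The arm

A 7-joint arm with a two-finger parallel gripper is mounted at the origin on a cart in front of the work surface, level with it; the furniture and walls round the work are solid. World frame = base frame: x ahead of the robot, y to its left, z up, the work surface at z = 0. Lengths are in m, angles in degrees, forces in N, time in s.
With the tool pointing down it reaches from about 0.425 to 0.875 m from the base axis. Payload 4.7 kg.
Tool frame: the origin (TCP) lies at the very end of the fingers, on their centre line; the grasp point (between the pads) lies 19 mm behind it; z points along the fingers, y is the line along which they close (so a half turn about z gives the same grasp; the last joint's range is limited). The gripper opens to 87 mm and grips with 3 to 60 N. Pads are 19 mm wide; open, the fingers measure 117 mm over their backs; the gripper's body (75 mm by 190 mm) begins 51 mm behind the grasp point.
Start: joints at [69.104, 18.392, -4.016, 83.108, 1.295, 78.541, -3.26], TCP at [0.24, -0.604, 0.223] pointing down, gripper open.
Joint ranges: [-163.93, 163.93], [-17.29, 119.83], [-79.2, 71.16], [3.27, 140.29], [-89.18, 269.18], [5.43, 117.66], [-154.24, 154.24]. Speed limits (degrees/s): [147.25, 147.25, 180, 180, 180, 180, 180].

### API

Orientations are given as [roll, pitch, yaw] about the fixed x, y, z axes, in that order (R = Rz(yaw) Ry(pitch) Rx(roll)).
In Python, from cell import get_obs, read_camera, sign_off, silhouettes gives the robot as it stands.
- The arm moves only by the tool play_rows, never from a script. Its argument "steps" is a list that holds one entry, the list of rows, each a list of 7 numbers: the shift along the tool's x, y, z in m, then the turn, a rotation vector about the tool's x, y, z in rad, then the finger opening in m, from 0 to 0.087. A call has 1 to 12 rows; each row shifts and turns the commanded pose from where the row before left it, along the tool's axes as they then stand; what a row does not reach is not made up. A row lasts 1/10 s, in which the tool goes at most 50 mm and 8.59 degrees, less where a joint would pass 70% of its speed; a pose out of reach is approached as far as the arm can. A call is refused whole if a number of a shift passes 0.05 or a number of a turn 0.15, either way. A call with a gripper value outside its range is refused whole. The fingers move at their own pace and stop on an object; "force" is the grip in N (left out, the last holds). Time passes only in rows, so rows that do not move let the fingers close. It gives the time, the measured TCP pose, the force, the opening and the grip force at its end, in the units of the state.
- get_obs(): the state, without advancing time (a new reading comes with each control period).
- read_camera(name): name is "side" or "top" or "wrist"; returns a dict with "frame" (384x512x3 uint8, red, green, blue), "intrinsics" (3x3 intrinsics, pixels), "view" (4x4, takes a point from world to camera coordinates). Camera axes: x right, y up, looking along -z (the intrinsics and any distortion apply to the point x, -y, -z); pixel columns grow to the right and rows downward; lengths in m; the calibration is good to about 2 mm. A picture is of the moment at which its call begins. There is no depth.
- sign_off(): hands the job in; it is judged then, once.
Trained networks look in the newest picture that a camera, given by its name, has taken for a name from the list of things; names that differ only in an ending like _2 or _b are one class to them, and where a whole thing is asked for, a point or a joint stands for the part that bears it (a point fixed in the world has none). Each returns a list of dicts, best first, with "p" (0 to 1); they miss things now and then, are a little off and sometimes report something else, mostly with a low value. They report only what shows in the picture. A call takes as long as a camera call.
- silhouettes(camera, name): "pixels" (384x512 bool, what is visible of it) and "extent" ([left, top, right, bottom] in pixels, round what is visible of it).
The state is a dict: "time_s": time; "qpos": joint angles; "joint_velocities": joint speeds; "effort": joint torques, N m; "tool_pos": TCP position; "tool_rot": TCP orientation; "force": force on the tool from outside, world axes, zero at the start; "wrist_torque": the same for the moment, N m; "grip_width": finger opening in m; "grasp_force": force on a finger pad.
Only numpy, scipy, OpenCV 4.12 (cv2) and the standard library are available. Lean on these libraries where they do the work, as an engineer would, in place of code of your own. Each camera call takes 0.05 s, during which the arm holds its last target. There are 200 camera calls.

### The job

Put the vegetable slicer away: swing its clamp lever clear, lift out the grating plate that is in it, and seat the smooth blanking cover in the slicer bed instead, then swing the lever back until it points straight across the cover, square to the cover's long side. Seat every grating plate, the one from the slicer and all those lying about the worktop, flat in a pocket of its own in the wooden storage block, and leave the other kitchen things where they are.

Things in the scene. Friction and masses are not known exactly. Their poses are not given: they have to be found in the camera images.
- case: fixed wooden storage block, 222 (its x) x 154 (its y) x 18 mm, with a 2 x 2 set of identical open-topped rectangular pockets 95 x 59 x 10 mm deep, long side along its x. Origin: centre of its underside on the worktop. Its pockets have their floor 8 mm and rim 18 mm above the worktop; a seated plate lies flush with the rim, with 2.5 mm play on each side
- pocket0 (a point): storage block, pocket, centre of its floor; it is 95 (x) x 59 (y) mm and 10 mm deep; axes as the block's, floor 8 mm above the worktop
- pocket1 (a point): storage block, pocket, centre of its floor; it is 95 (x) x 59 (y) mm and 10 mm deep; axes as the block's, floor 8 mm above the worktop
- pocket2 (a point): storage block, pocket, centre of its floor; it is 95 (x) x 59 (y) mm and 10 mm deep; axes as the block's, floor 8 mm above the worktop
- pocket3 (a point): storage block, pocket, centre of its floor; it is 95 (x) x 59 (y) mm and 10 mm deep; axes as the block's, floor 8 mm above the worktop
- slicer: fixed aluminium slicer bed, 150 (its x) x 110 (its y, from -60 to +50) x 22 mm, with one open-topped pocket in its top, 95 (x) x 59 (y) x 10 mm deep, and a clamp lever. Origin: on the worktop under the pocket's centre; z up
- bed (a point): slicer bed, pocket, centre of its floor; it is 95 (x) x 59 (y) mm and 10 mm deep; axes as the slicer's; floor 12 mm and rim 22 mm above the worktop
- lever (a joint): clamp lever angle, rad, 0 to 1.7, turns level about its pivot, counter-clockwise from above as it grows. 0: along the slicer's +x, beside the pocket (below 0.4 it is clear of the plate). 1.571: along the slicer's +y, straight across the plate, at the black index mark. Stays where left (about 1.5 N at the knob). Steel arm 12 mm wide, 27 to 33 mm above the worktop, 5 mm over the plate
- lever_pivot (a point): axis of the lever, on the slicer at x = 35, y = -45 mm, 30 mm above the worktop
- lever_knob (a point): middle of the lever's black upright knob, a cylinder 18 mm across and 38 mm high (33 to 71 mm above the worktop), 90 mm from the pivot; this point is 52 mm above the worktop
- plate_used: grating plate: grey plastic, 90 (its x) x 54 (its y) x 10 mm thick, with bumpy steel panels on top and an upright grip rib across its middle, 12 (x) x 40 (y) mm, from 10 to 40 mm above the underside; lowest 4 mm stepped in 2 mm all round. Same turned half round. 0.12 kg. Origin: centre of the underside, z up. It starts in the slicer bed's pocket, under the lever
- plate_a: grating plate: grey plastic, 90 (its x) x 54 (its y) x 10 mm thick, with bumpy steel panels on top and an upright grip rib across its middle, 12 (x) x 40 (y) mm, from 10 to 40 mm above the underside; lowest 4 mm stepped in 2 mm all round. Same turned half round. 0.12 kg. Origin: centre of the underside, z up. It starts lying on the worktop; may be absent
- plate_b: grating plate: grey plastic, 90 (its x) x 54 (its y) x 10 mm thick, with bumpy steel panels on top and an upright grip rib across its middle, 12 (x) x 40 (y) mm, from 10 to 40 mm above the underside; lowest 4 mm stepped in 2 mm all round. Same turned half round. 0.12 kg. Origin: centre of the underside, z up. It starts lying on the worktop; may be absent
- plate_c: grating plate: grey plastic, 90 (its x) x 54 (its y) x 10 mm thick, with bumpy steel panels on top and an upright grip rib across its middle, 12 (x) x 40 (y) mm, from 10 to 40 mm above the underside; lowest 4 mm stepped in 2 mm all round. Same turned half round. 0.12 kg. Origin: centre of the underside, z up. It starts lying on the worktop; may be absent
- cover: blanking cover: same grey plastic and same outline as the plates (90 (x) x 54 (y) x 10 mm, same step, same turned half round, 0.12 kg) but smooth on top, without steel, and with a thick rounded grip block across its middle, 22 (x) x 40 (y) mm, from 10 to 40 mm above the underside. Starts on the worktop. Origin: centre of the underside, z up
- teaspoon: bystander: the teaspoon, lying or standing on the worktop; leave it alone
- peeler: bystander: the peeler, lying or standing on the worktop; leave it alone
- wooden_spoon: bystander: the wooden spoon, lying or standing on the worktop; leave it alone
- jam_jar: bystander: the jam jar, lying or standing on the worktop; leave it alone
- salt_shaker: bystander: the salt shaker, lying or standing on the worktop; leave it alone

How it is judged:
By the outcome, as a careful person would: the job done as asked, in the order asked, and still so for the second after the job is handed in, with the robot touching nothing.
Of plate_a, plate_b, plate_c only 2 to 3 are there at a start; the rules pass over those that are not, and their reading is None.
At some moment in a run one of plate_a, plate_b, plate_c, cover may be knocked a few centimetres aside while the robot is not near it.
Once in a run the grip may slacken for a moment while it holds something.
It also fails if it takes over 208 s, if anything falls off the work surface, if the arm or the gripper's body presses on something with over 40 N, if the wrist force passes 120 N, or if a joint passes its speed limit or range.

## Working session

There is one attempt and no reset: what is moved stays moved. The work goes in short steps, Python scripts to look and compute and a tool call to move; the robot and the scene stay as the last step left them, time stands still between calls to the robot, and variables do not carry over. Pictures are saved under pics/ and viewed, at most 14 in all, crops included, and the job is handed in when it is done.

Besides the shell and the picture viewer there is one more tool, called after "Request:" as a command line: name --argument value ..., lists and objects as JSON in quotes. play_rows: Moves the arm, as the interface text tells. Its arguments: {"type":"object","properties":{"steps":{"type":"array","items":{"type":"array","items":{"type":"array","items":{"type":"number"}}}},"force":{"type":"number"}},"required":["steps"]}

```bash
mkdir -p pics; ls; cat > h.py <<'E'
import numpy as np, cv2
from cell import get_obs, read_camera, sign_off, silhouettes
def save(c,f,name):
    cv2.imwrite('pics/'+name,cv2.cvtColor(f,cv2.COLOR_RGB2BGR))
def ray(cam,u,v,z):
    K=cam['intrinsics'];V=np.array(cam['view']);R=V[:3,:3];t=V[:3,3]
    d=np.linalg.inv(K)@np.array([u,v,1.]);d=R.T@np.array([d[0],-d[1],-d[2]])
    o=-R.T@t
    return o+d*(z-o[2])/d[2]
def proj(cam,p):
    V=np.array(cam['view']);q=V[:3,:3]@np.asarray(p)+V[:3,3];q=np.array(cam['intrinsics'])@[q[0],-q[1],-q[2]];return q[:2]/q[2]
E
python3 - <<'E'
from h import *
o=get_obs();print({k:np.round(v,3).tolist() for k,v in o.items()})
for n in ['top','side']:
    c=read_camera(n);save(n,c['frame'],n+'0.png');V=np.array(c['view']);print(n,c['intrinsics'],(-V[:3,:3].T@V[:3,3]).round(3),[k for k in c])
    for th in ['case','slicer','plate_a','cover','lever_knob','teaspoon','peeler','wooden_spoon','jam_jar','salt_shaker']:
        for s in silhouettes(n,th):
            m=s['pixels'].astype(np.uint8);r=cv2.minAreaRect(cv2.findNonZero(m)) if m.any() else None
            print(th,round(s['p'],2),np.round(s['extent']).tolist(),m.sum(),np.round(r[0]) if r else '', np.round(r[1]) if r else '',r and round(r[2]))
E
```

```text
pics
{'time_s': 0.0, 'qpos': [69.103, 18.437, -4.016, 83.176, 1.295, 78.542, -3.26], 'joint_velocities': [-0.097, 0.021, -0.07, 0.01, 0.123, 0.01, 0.054], 'effort': [0.0, -49.129, -0.404, -31.252, -0.064, 0.044, 0.0], 'tool_pos': [0.24, -0.603, 0.221], 'tool_rot': [-179.891, 0.006, 21.706], 'force': [-0.665, -0.365, -0.048], 'wrist_torque': [0.008, 0.025, -0.011], 'grasp_force': 0.0, 'grip_width': 0.087}
top [[484.94630778   0.         259.19394252]
 [  0.         484.94630778 192.64841527]
 [  0.           0.           1.        ]] [0.074 0.103 1.593] ['frame', 'intrinsics', 'view']
case 0.66 [154.0, 223.0, 228.0, 287.0] 3257 [188. 254.] [48. 71.] 74
slicer 0.6 [305.0, 195.0, 350.0, 236.0] 1120 [327. 215.] [37. 45.] 83
slicer 0.22 [260.0, 226.0, 272.0, 253.0] 420 [266. 236.] [26. 16.] 90
plate_a 0.9 [233.0, 164.0, 254.0, 190.0] 369 [242. 176.] [24. 16.] 74
plate_a 0.75 [257.0, 222.0, 272.0, 249.0] 421 [266. 236.] [26. 16.] 90
plate_a 0.38 [150.0, 220.0, 231.0, 287.0] 3239 [188. 254.] [47. 71.] 74
cover 0.74 [200.0, 174.0, 223.0, 200.0] 369 [212. 186.] [25. 15.] 58
lever_knob 0.45 [3
[... 1121 characters left out ...]
[284.0, 181.0, 317.0, 200.0] 514 [301. 189.] [19. 32.] 77
cover 0.76 [242.0, 243.0, 277.0, 278.0] 642 [258. 261.] [20. 33.] 45
cover 0.59 [240.0, 115.0, 286.0, 166.0] 960 [262. 138.] [45. 33.] 68
cover 0.5 [250.0, 128.0, 273.0, 150.0] 354 [262. 140.] [22. 17.] 68
lever_knob 0.53 [242.0, 118.0, 273.0, 132.0] 187 [258. 126.] [11. 32.] 90
teaspoon 0.59 [260.0, 198.0, 287.0, 234.0] 172 [272. 217.] [40.  9.] 63
peeler 0.62 [186.0, 207.0, 215.0, 258.0] 347 [203. 233.] [52.  9.] 63
wooden_spoon 0.79 [164.0, 95.0, 195.0, 158.0] 380 [176. 127.] [68. 14.] 63
jam_jar 0.76 [199.0, 255.0, 226.0, 294.0] 756 [213. 275.] [35. 25.] 76
salt_shaker 0.66 [282.0, 302.0, 303.0, 323.0] 234 [293. 313.] [19. 15.] 49
```

```bash
python3 - <<'E'
import cv2,numpy as np
a=cv2.imread('pics/top0.png')[120:300,140:410];b=cv2.imread('pics/side0.png')[85:335,150:410]
cv2.imwrite('pics/t0.png',cv2.resize(a,(0,0),fx=2.95,fy=2.95,interpolation=cv2.INTER_CUBIC))
cv2.imwrite('pics/s0.png',cv2.resize(b,(0,0),fx=2.4,fy=2.4,interpolation=cv2.INTER_CUBIC))
E
```

```text
(no output)
```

View pics/t0.png

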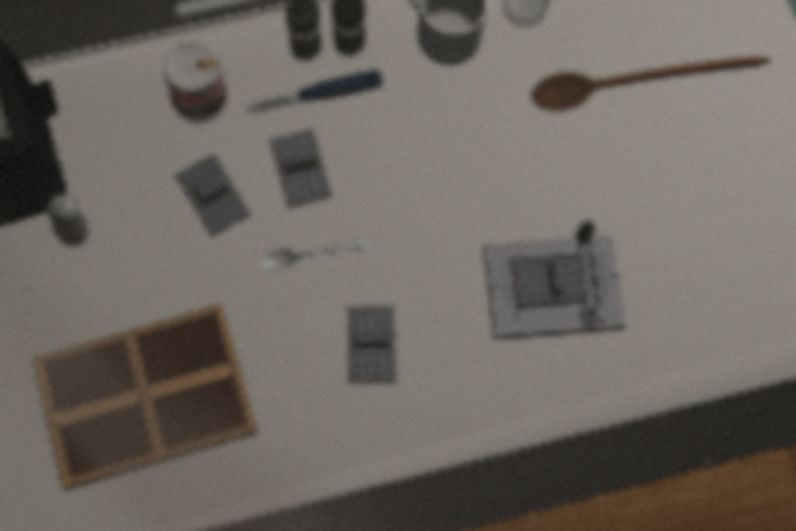

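View pics/s0.png

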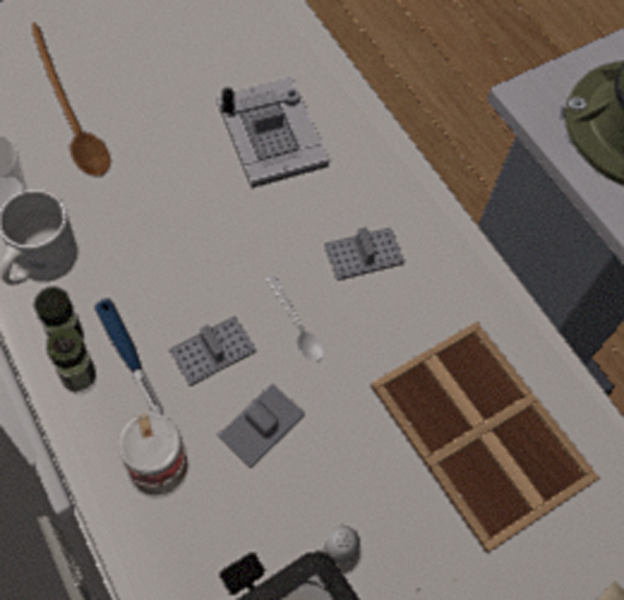

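```bash
cat >> h.py <<'E'
from scipy.optimize import minimize
def bx(x0,x1,y0,y1,z0,z1): return np.array([[x,y,z] for x in(x0,x1) for y in(y0,y1) for z in(z0,z1)])/1000.
PL=[bx(-45,45,-27,27,4,10),bx(-43,43,-25,25,0,4),bx(-6,6,-20,20,10,40)]
CO=[PL[0],PL[1],bx(-11,11,-20,20,10,38)]
CASE=[bx(-111,111,-77,77,0,18)]; SL=[bx(-75,75,-60,50,0,22)]
S=4
def render(cam,shape,p,z=0):
    c,s=np.cos(p[2]),np.sin(p[2]);R=np.array([[c,-s,0],[s,c,0],[0,0,1]])
    im=np.zeros((384*S,512*S),np.uint8)
    for b in shape:
        P=b@R.T+[p[0],p[1],z]
        q=np.array([proj(cam,k) for k in P])
        q=((q+.5)*S-.5)
        if not np.isfinite(q).all() or abs(q).max()>1e5: return im
        cv2.fillConvexPoly(im,cv2.convexHull(np.round(q*16).astype(np.int32)),1,shift=4)
    return im
def fit(obs,shape,init,z=0,hull=False):
    """obs: list of (cam, mask). init [x,y,yaw]"""
    ms=[]
    for cam,m in obs:
        M=cv2.resize(m.astype(np.float32),None,fx=S,fy=S,interpolation=cv2.INTER_LINEAR)>.5
        M=M.astype(np.uint8)
        if hull:
            h=cv2.convexHull(cv2.findNonZero(M));cv2.fillConvexPoly(M,h,1)
        ms.append((cam,M))
    def cost(p):
        t=0
        for cam,M in ms:
            r=render(cam,shape,p,z); t+=1-(r&M).sum()/max(1,(r|M).sum())
        return t/len(ms)
    best=None
    for dy in ([0] if len(init)==3 else np.arange(0,180,30)):
        y0=init[2] if len(init)==3 else np.radians(dy)
        x0=np.array([init[0],init[1],y0])
        r=minimize(cost,x0,method='Nelder-Mead',options=dict(initial_simplex=x0+np.array([[0,0,0],[.02,0,0],[0,.02,0],[0,0,.3]]),xatol=1e-4,fatol=1e-5,maxiter=150))
        if best is None or r.fun<best.fun: best=r
    return best.x,best.fun
E
cat > m1.py <<'E'
from h import *
top=read_camera('top');side=read_camera('side')
def cen(m): 
    v,u=np.nonzero(m);return u.mean(),v.mean()
def cand(name,pmin=.3):
    T=[s for s in silhouettes('top',name) if s['p']>pmin];Sd=[s for s in silhouettes('side',name) if s['p']>pmin];return T,Sd
for name,shape,h in [('case',CASE,1),('slicer',SL,1),('plate_a',PL,0),('cover',CO,0)]:
    T,Sd=cand(name)
    for t in T:
        pt=ray(top,*cen(t['pixels']),.015)
        for s in Sd:
            ps=ray(side,*cen(s['pixels']),.015)
            if np.linalg.norm(pt-ps)<.03:
                x,f=fit([(top,t['pixels']),(side,s['pixels'])],shape,pt[:2],hull=h)
                print(name,round(t['p'],2),round(s['p'],2),x[:2].round(4),np.degrees(x[2]).round(1),'cost',round(f,3))
        if name in('case',): print('  top only',pt.round(3))
print(top['view'].round(2).tolist())
for n in ['teaspoon','peeler','jam_jar','salt_shaker','wooden_spoon']:
    T,_=cand(n)
    if T:
        m=T[0]['pixels'];r=cv2.boxPoints(cv2.minAreaRect(cv2.findNonZero(m.astype(np.uint8))))
        print(n,[ray(top,*q,.01)[:2].round(3).tolist() for q in r])
E
python3 m1.py
```

```text
case 0.89 0.82 [0.4568 0.251 ] 92.6 cost 0.029
  top only [0.456 0.251 0.015]
plate_a 0.86 0.8 [ 0.4512 -0.01  ] 167.9 cost 0.069
plate_a 0.67 0.75 [0.6809 0.0168] 1.2 cost 0.109
cover 0.79 0.64 [0.6753 0.1257] 197.7 cost 0.074
[[-0.25, -0.97, -0.0, 0.12], [0.92, -0.23, 0.33, -0.57], [-0.32, 0.08, 0.94, -1.49], [0.0, 0.0, 0.0, 1.0]]
peeler [[0.789, 0.056], [0.781, -0.106], [0.756, -0.103], [0.764, 0.057]]
jam_jar [[0.874, 0.149], [0.876, 0.079], [0.765, 0.079], [0.764, 0.147]]
salt_shaker [[0.709, 0.324], [0.719, 0.284], [0.656, 0.269], [0.646, 0.308]]
wooden_spoon [[0.72, -0.276], [0.709, -0.564], [0.669, -0.557], [0.68, -0.272]]
```

```bash
cat >> h.py <<'E'
def go(x,y,z=None,yaw=None):
    """print tool-axes deltas to a target with tool pointing down"""
    o=get_obs();p=o['tool_pos'];r=np.radians(o['tool_rot']);a=r[2]
    d=np.array([x-p[0],y-p[1]]);dx=d@[np.cos(a),np.sin(a)];dy=d@[np.sin(a),-np.cos(a)]
    dz=0 if z is None else p[2]-z
    t=0 if yaw is None else -(((yaw-np.degrees(a))+90)%180-90)
    print('at',np.round(p,4),np.round(o['tool_rot'],2),'go dx %.4f dy %.4f dz %.4f turn_z %.4f rad (%.1f deg) w %.4f g %.1f q7 %.1f'%(dx,dy,dz,np.radians(t),t,o['grip_width'],o['grasp_force'],o['qpos'][6]))
E
python3 - <<'E'
from h import *
top=read_camera('top');side=read_camera('side')
def show(n,th):
    return [(round(s['p'],2),np.round(s['extent']),s['pixels']) for s in silhouettes(n,th)]
T=[s for s in silhouettes('top','slicer') if abs(s['pixels'].nonzero()[1].mean()-327)<12]
D=[s for s in silhouettes('side','slicer') if abs(s['pixels'].nonzero()[1].mean()-263)<15]
print([s['p'] for s in T],[s['p'] for s in D])
p=ray(top,327,215,.02);print(p)
obs=[(c,s[0]['pixels']) for c,s in((top,T),(side,D)) if s]
x,f=fit(obs,SL,[p[0],p[1],np.radians(-97)],hull=True);print(x,np.degrees(x[2]),f)
go(x[0]-.10,x[1],.25,None)
E
```

```text
[0.82, 0.34] [0.77]
[ 0.47009838 -0.22844482  0.02      ]
[ 0.47030656 -0.23224153 -1.74445429] -99.94986821265387 0.07393889912967355
at [ 0.2404 -0.604   0.2226] [179.99   0.    21.7 ] go dx 0.2582 dy -0.2973 dz -0.0274 turn_z 0.0000 rad (0.0 deg) w 0.0870 g 0.0 q7 -3.3
```

Request:
play_rows --steps '[[[0.037,-0.029,-0.009,0,0,0,0.087],[0.037,-0.029,-0.009,0,0,0,0.087],[0.037,-0.029,-0.009,0,0,0,0.087],[0.037,-0.029,-0.009,0,0,0,0.087],[0.037,-0.029,-0.009,0,0,0,0.087],[0.037,-0.029,-0.009,0,0,0,0.087],[0.037,-0.029,-0.009,0,0,0,0.087],[0.037,-0.029,-0.009,0,0,0,0.087],[0.037,-0.029,-0.009,0,0,0,0.087],[0,0,0,0,0,0.149,0.05],[0,0,0,0,0,0.149,0.05],[0,0,0,0,0,0.149,0.05]]]'

```text
time_s: 3.5
tool_pos: [0.4535, -0.2378, 0.3038]
tool_rot: [180.0, -0.0, -4.2]
force: [0.5, 0.6, 0.6]
grip_width: 0.0707
grasp_force: 0.0
```

```bash
python3 - <<'E'
from h import *
go(.508,-.274,.2,-10)
c=read_camera('wrist');V=c['view'];print(c['intrinsics'],(-V[:3,:3].T@V[:3,3]).round(3),V[:3,:3].round(2))
save('w',c['frame'],'w1.png')
for th in ['slicer','plate_used','lever_knob']:
    for s in silhouettes('wrist',th): print(th,round(s['p'],2),np.round(s['extent']),s['pixels'].sum())
E
```

```text
at [ 0.4535 -0.2378  0.3038] [ 1.7996e+02 -2.0000e-02 -4.1900e+00] go dx 0.0570 dy 0.0321 dz 0.1038 turn_z 0.1014 rad (5.8 deg) w 0.0707 g 0.0 q7 -69.6
[[272.71900573   0.         255.53495383]
 [  0.         272.71900573 189.35505846]
 [  0.           0.           1.        ]] [ 0.522 -0.244  0.466] [[-0.07 -1.   -0.  ]
 [ 0.97 -0.07 -0.25]
 [ 0.25 -0.02  0.97]]
slicer 0.77 [202. 114. 299. 193.] 4723
plate_used 0.67 [220. 132. 270. 166.] 1627
plate_used 0.56 [ 0.  1. 36. 72.] 1587
plate_used 0.31 [262. 122. 284. 190.] 562
lever_knob 0.68 [260. 125. 286. 192.] 667
```

View pics/w1.png

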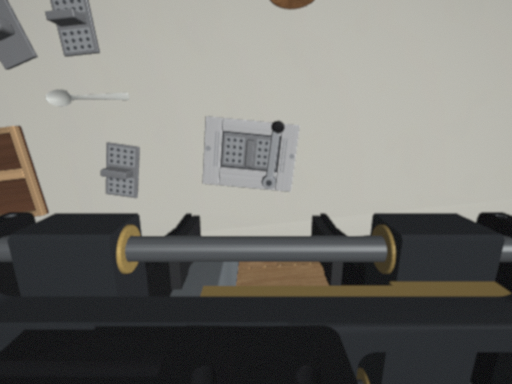

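```bash
cat > m2.py <<'E'
from h import *
import sys
def near(cam,n,th,xy,tol,z=.015):
    b=None
    for s in silhouettes(n,th):
        v,u=s['pixels'].nonzero()
        if len(u)==0: continue
        p=ray(cam,u.mean(),v.mean(),z)[:2]
        if np.linalg.norm(p-xy)<tol and (b is None or s['p']>b['p']): b=s
    return b
def measure(th,shape,xy,tol=.06,cams=('wrist','top','side'),z=0,hull=False,yaw=None):
    out=[];cs={}
    for n in cams:
        c=read_camera(n);s=near(c,n,th,xy,tol,z+.01)
        if s is not None: out.append((c,s['pixels']));cs[n]=s['p']
    res=[]
    if not out: print(th,'none');return
    init=list(xy)+([yaw] if yaw is not None else [])
    for o,nm in [([q],k) for q,k in zip(out,cs)]+([(out,'all')] if len(out)>1 else []):
        x,f=fit(o,shape,init,z,hull);print(th,nm,round(cs.get(nm,0),2),x[:2].round(4),'yaw',np.degrees(x[2]).round(1),'cost',round(f,3));res.append(x)
    return res
E
python3 - <<'E'
from m2 import *
measure('slicer',SL,[.470,-.232],hull=True,yaw=np.radians(-99.5))
c=read_camera('wrist')
for s in silhouettes('wrist','lever_knob')[:1]: 
    m=s['pixels'];v,u=m.nonzero();print(ray(c,u.mean(),v.mean(),.03))
g=cv2.cvtColor(c['frame'],cv2.COLOR_RGB2GRAY)[110:145,255:300];v,u=np.nonzero(g<60);print(u.mean()+255,v.mean()+110,len(u),ray(c,u.mean()+255,v.mean()+110,.06))
E
```

```text
slicer wrist 0.81 [ 0.4704 -0.23  ] yaw -99.5 cost 0.041
slicer top 0.79 [ 0.4722 -0.225 ] yaw -97.5 cost 0.143
slicer side 0.62 [ 0.4685 -0.2334] yaw -99.5 cost 0.03
slicer all 0 [ 0.4697 -0.2298] yaw -99.5 cost 0.088
[0.46012815 0.14836858 0.03      ]
277.2298850574713 126.52873563218391 87 [ 0.50832902 -0.27450679  0.06      ]
```

Request:
play_rows --steps '[[[0,0,0,0,0,0.093,0.05],[0.03,0.0135,0,0,0,0,0.05],[0.03,0.0135,0.03,0,0,0,0.05],[0,0,0.04,0,0,0,0.05],[0,0,0.04,0,0,0,0.05],[0,0,0.04,0,0,0,0.05],[0,0,0.04,0,0,0,0.05],[0,0,0.03,0,0,0,0.05],[0,0,0,0,0,0,0.05]]]'

```text
time_s: 5.0
tool_pos: [0.5046, -0.2729, 0.0788]
tool_rot: [-179.8, 0.5, -9.2]
force: [-0.6, -0.0, 0.2]
grip_width: 0.0504
grasp_force: 0.0
```

```bash
python3 - <<'E'
from h import *
go(.508,-.2745,.038,-9.5)
c=read_camera('wrist');V=c['view']
save('w',c['frame'],'w2.png')
E
```

```text
at [ 0.5046 -0.2729  0.0788] [-179.8     0.5    -9.21] go dx 0.0036 dy 0.0010 dz 0.0408 turn_z 0.0050 rad (0.3 deg) w 0.0504 g 0.0 q7 -78.9
```

View pics/w2.png

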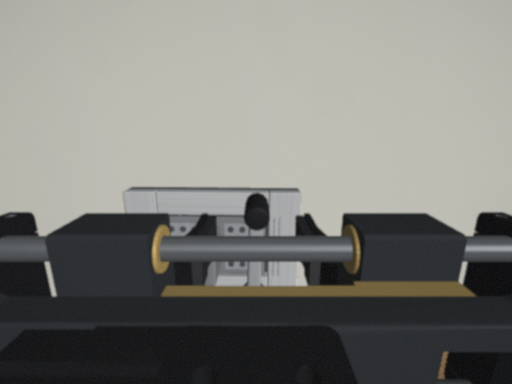

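Request:
play_rows --steps '[[[0.004,0.001,0.02,0,0,0,0.05],[0,0,0.02,0,0,0,0.05],[0,0,0,0,0,0,0.05],[0,0,0,0,0,0,0.005],[0,0,0,0,0,0,0.005],[0,0,0,0,0,0,0.005],[0,0,0,0,0,0,0.005],[0,0,0,0,0,0,0.005]]]' --force 15

```text
time_s: 5.85
tool_pos: [0.5123, -0.2762, 0.0441]
tool_rot: [180.0, -0.1, -9.2]
force: [0.0, 1.3, 1.3]
grip_width: 0.0177
grasp_force: 0.8
```

Request:
play_rows --steps '[[[-0.001,0.0134,0,0,0,0.145,0.005],[-0.001,0.0134,0,0,0,0.145,0.005],[-0.001,0.0134,0,0,0,0.145,0.005],[-0.001,0.0134,0,0,0,0.145,0.005],[-0.001,0.0134,0,0,0,0.145,0.005],[-0.001,0.0134,0,0,0,0.145,0.005],[-0.001,0.0134,0,0,0,0.145,0.005],[-0.001,0.0134,0,0,0,0.145,0.005],[-0.001,0.0134,0,0,0,0.145,0.005],[-0.001,0.0134,0,0,0,0.145,0.005],[0,0,0,0,0,0,0.005]]]'

```text
time_s: 6.95
tool_pos: [0.4154, -0.3514, 0.044]
tool_rot: [179.9, 0.2, -92.5]
force: [-1.6, 5.5, 4.3]
grip_width: 0.0173
grasp_force: 15.0
```

```bash
python3 - <<'E'
from h import *
o=get_obs();print(o['force'].round(1))
go(.41,-.345,.04,-99.5)
p=np.array(o['tool_pos'][:2])-[.4195,-.2586];print(np.linalg.norm(p),np.degrees(np.arctan2(p[1],p[0]))+99.5)
E
```

```text
[-1.6  5.5  4.3]
at [ 0.4154 -0.3514  0.044 ] [179.91   0.21 -92.52] go dx -0.0062 dy 0.0057 dz 0.0040 turn_z 0.1218 rad (7.0 deg) w 0.0173 g 15.0 q7 -146.2
0.09293504297316585 6.966789117770787
```

Request:
play_rows --steps '[[[0,0,0,0,0,0,0.05],[0,0,0,0,0,0,0.05],[0,0,0,0,0,0,0.05],[0,0,0,0,0,0,0.05],[0,0,-0.03,0,0,0,0.05],[0,0,-0.04,0,0,0,0.05],[0,0,-0.04,0,0,0,0.05],[0,0,-0.04,0,0,0,0.05],[0,0,-0.02,0,0,0,0.05],[0,0,0,0,0,0,0.05]]]'

```text
time_s: 7.95
tool_pos: [0.4182, -0.3554, 0.2175]
tool_rot: [-179.7, -0.3, -92.3]
force: [0.8, -0.3, 1.1]
grip_width: 0.0499
grasp_force: 0.0
```

Request:
play_rows --steps '[[[0,0,0,0,0,-0.145,0.05],[0,0,0,0,0,-0.145,0.05],[0,0,0,0,0,-0.145,0.05],[0,0,0,0,0,-0.145,0.05],[0,0,0,0,0,-0.145,0.05],[0,0,0,0,0,-0.145,0.05],[0,0,0,0,0,-0.145,0.05],[0,0,0,0,0,-0.145,0.05],[0,0,0,0,0,-0.145,0.05],[0,0,0,0,0,-0.145,0.05],[0,0,0,0,0,0,0.05],[0,0,0,0,0,0,0.05]]]'

```text
time_s: 9.15
tool_pos: [0.416, -0.3536, 0.2125]
tool_rot: [-180.0, 0.1, -9.4]
force: [-0.6, 0.2, -0.4]
grip_width: 0.0502
grasp_force: 0.0
```

```bash
python3 - <<'E'
from m2 import *
go(.4697,-.2315,.025,-9.5)
measure('slicer',SL,[.470,-.232],cams=('wrist',),hull=True,yaw=np.radians(-99.5))
measure('plate_used',PL,[.470,-.232],cams=('wrist',),yaw=np.radians(-99.5),z=.012)
c=read_camera('wrist');save('w',c['frame'],'w3.png')
E
```

```text
at [ 0.416  -0.3536  0.2125] [-1.7995e+02  8.0000e-02 -9.4400e+00] go dx 0.0330 dy -0.1293 dz 0.1875 turn_z 0.0010 rad (0.1 deg) w 0.0502 g 0.0 q7 -62.8
slicer wrist 0.8 [ 0.4703 -0.2314] yaw -99.5 cost 0.17
plate_used none
```

View pics/w3.png

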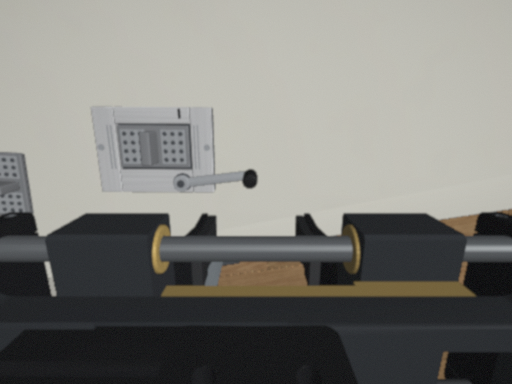

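Request:
play_rows --steps '[[[0.011,-0.043,0.01,0,0,0,0.05],[0.011,-0.043,0.01,0,0,0,0.05],[0.011,-0.043,0.01,0,0,0,0.05],[0,0,0.035,0,0,0,0.05],[0,0,0.035,0,0,0,0.05],[0,0,0.03,0,0,0,0.05],[0,0,0.02,0,0,0,0.05],[0,0,0,0,0,0,0.05],[0,0,0,0,0,0,0.05]]]'

```text
time_s: 10.3
tool_pos: [0.47, -0.2319, 0.064]
tool_rot: [-180.0, -0.0, -9.3]
force: [0.2, -0.3, -0.2]
grip_width: 0.0502
grasp_force: 0.0
```

```bash
python3 - <<'E'
from m2 import *
go(.4702,-.2312,.026,-9.5)
E
```

```text
at [ 0.47   -0.2319  0.064 ] [-1.80e+02 -1.00e-02 -9.26e+00] go dx 0.0001 dy -0.0007 dz 0.0380 turn_z 0.0042 rad (0.2 deg) w 0.0502 g 0.0 q7 -79.0
```

Request:
play_rows --steps '[[[0,0,0.02,0,0,0,0.05],[0,0,0.017,0,0,0,0.05],[0,0,0,0,0,0,0.05],[0,0,0,0,0,0,0.005],[0,0,0,0,0,0,0.005],[0,0,0,0,0,0,0.005],[0,0,0,0,0,0,0.005],[0,0,0,0,0,0,0.005],[0,0,0,0,0,0,0.005],[0,0,0,0,0,0,0.005]]]' --force 45

```text
time_s: 11.3
tool_pos: [0.47, -0.2315, 0.0268]
tool_rot: [-180.0, -0.0, -9.2]
force: [-1.0, 1.2, 2.7]
grip_width: 0.0113
grasp_force: 45.0
```

Request:
play_rows --steps '[[[0,0,-0.01,0,0,0,0.005],[0,0,-0.02,0,0,0,0.005],[0,0,-0.03,0,0,0,0.005],[0,0,-0.03,0,0,0,0.005],[0,0,-0.03,0,0,0,0.005],[0,0,-0.03,0,0,0,0.005],[0,0,-0.02,0,0,0,0.005],[0,0,0,0,0,0,0.005]]]'

```text
time_s: 12.1
tool_pos: [0.4715, -0.2328, 0.2001]
tool_rot: [179.9, -0.3, -9.2]
force: [0.9, -0.3, -1.0]
grip_width: 0.0116
grasp_force: 45.0
```

```bash
python3 - <<'E'
from m2 import *
# pockets in case: dark-brown regions in side and top pictures
go(.44,.15,.20,-90)
for n in('top','side'):
    c=read_camera(n);f=c['frame'];s=near(c,n,'case',[.457,.251],.05)
    m=s['pixels'].astype(np.uint8);h=np.zeros_like(m);cv2.fillConvexPoly(h,cv2.convexHull(cv2.findNonZero(m)),1)
    h=cv2.erode(h,np.ones((3,3)))
    g=cv2.cvtColor(f,cv2.COLOR_RGB2GRAY);v=g[h>0];t,_=cv2.threshold(v.reshape(-1,1),0,1,cv2.THRESH_OTSU)
    k,l,st,ce=cv2.connectedComponentsWithStats(((g<t)&(h>0)).astype(np.uint8),connectivity=4)
    for i in range(1,k):
        if st[i,4]>80: print(n,st[i,4],ce[i].round(1),'floor',ray(c,*ce[i],.008)[:2].round(4),'rim',ray(c,*ce[i],.018)[:2].round(4))
measure('case',CASE,[.457,.251],cams=('top','side'),hull=True,yaw=np.radians(92.6))
E
```

```text
at [ 0.4715 -0.2328  0.2001] [179.86  -0.35  -9.25] go dx -0.0926 dy -0.3727 dz 0.0001 turn_z 1.4094 rad (80.8 deg) w 0.0116 g 45.0 q7 -77.0
top 506 [201.4 237.7] floor [0.5012 0.1998] rim [0.4985 0.1992]
top 433 [171.2 246.6] floor [0.4963 0.304 ] rim [0.4937 0.3027]
top 493 [207.4 259.1] floor [0.4254 0.1956] rim [0.4232 0.195 ]
top 483 [175.2 269.1] floor [0.4193 0.3054] rim [0.4171 0.3041]
side 652 [349.6 240.9] floor [0.4177 0.1948] rim [0.422 0.197]
side 701 [327.7 254.3] floor [0.4942 0.1986] rim [0.4977 0.2008]
side 746 [374.  273.1] floor [0.4132 0.3029] rim [0.4176 0.304 ]
side 798 [351.7 287.5] floor [0.4894 0.3064] rim [0.493  0.3075]
case top 0.56 [0.4588 0.2514] yaw 92.4 cost 0.018
case side 0.68 [0.456  0.2518] yaw 92.5 cost 0.014
case all 0 [0.4577 0.2518] yaw 92.7 cost 0.026
```

Request:
play_rows --steps '[[[0,0,0,0,0,-0.104,0.005],[0,0,0,0,0,-0.104,0.005],[-0.003,-0.048,-0.005,0,0,0,0.005],[-0.003,-0.048,-0.005,0,0,0,0.005],[-0.003,-0.048,-0.005,0,0,0,0.005],[-0.003,-0.048,-0.005,0,0,0,0.005],[-0.003,-0.048,-0.005,0,0,0,0.005],[-0.003,-0.048,-0.005,0,0,0,0.005],[-0.003,-0.048,-0.005,0,0,0,0.005],[-0.003,-0.048,-0.005,0,0,0,0.005],[-0.003,-0.048,-0.005,0,0,0,0.005],[-0.003,-0.048,-0.005,0,0,0,0.005]]]'

```text
time_s: 13.7
tool_pos: [0.4166, 0.248, 0.2466]
tool_rot: [180.0, -0.0, 2.7]
force: [1.9, -0.1, -1.8]
grip_width: 0.0116
grasp_force: 45.0
```

```bash
cat > pk.py <<'E'
from m2 import *
def pockets(n='wrist',show=None):
    c=read_camera(n);f=c['frame'];s=near(c,n,'case',[.457,.251],.08)
    g=cv2.cvtColor(f,cv2.COLOR_RGB2GRAY)
    if show: save('w',f,show)
    if s is None: print('no case');return c
    print('case p',s['p'],s['extent'])
    return c
E
python3 - <<'E'
from pk import *
go(.44,.251,.25,2.6)
c=pockets(show='w4.png')
measure('case',CASE,[.457,.251],cams=('wrist',),hull=True,yaw=np.radians(92.6))
for q in [(.498,.2),(.4935,.305),(.4226,.196),(.4174,.304)]: print(proj(c,[*q,.018]).round())
E
```

```text
at [0.4166 0.248  0.2466] [ 1.7997e+02 -4.0000e-02  2.6700e+00] go dx 0.0235 dy -0.0019 dz -0.0034 turn_z 0.0012 rad (0.1 deg) w 0.0116 g 45.0 q7 -119.8
case p 0.75 [175.1, 79.9, 334.1, 191.3]
case wrist 0.69 [0.4589 0.2514] yaw 92.4 cost 0.018
[292. 111.]
[216. 111.]
[291. 165.]
[216. 165.]
```

View pics/w4.png

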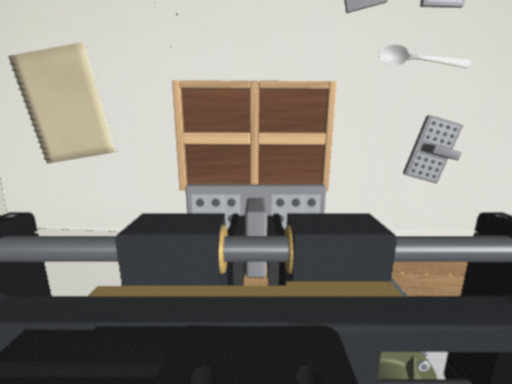

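```bash
python3 - <<'E'
from pk import *
c=read_camera('wrist');g=cv2.cvtColor(c['frame'],cv2.COLOR_RGB2GRAY).astype(int)
print('col218 rows76-190',g[76:192,214:223].mean(1).round().astype(int).tolist())
print('row112 cols170-340',g[108:117,170:342].mean(0).round().astype(int).tolist())
X=np.array([.4587,.2514]);a=np.radians(92.5);R=np.array([[np.cos(a),-np.sin(a)],[np.sin(a),np.cos(a)]])
for y in(77,65,6,-6,-65,-77): print('y',y,proj(c,[*(X+R@[.053,y/1000]),.018]).round(1),proj(c,[*(X+R@[.053,y/1000]),.008]).round(1))
for x in(111,100.3,5.3,-5.3,-100.3,-111): print('x',x,proj(c,[*(X+R@[x/1000,-.0355]),.018]).round(1),proj(c,[*(X+R@[x/1000,-.0355]),.008]).round(1))
E
```

```text
col218 rows76-190 [219, 220, 219, 211, 189, 169, 161, 157, 154, 152, 142, 117, 91, 86, 89, 89, 89, 87, 87, 86, 84, 83, 82, 82, 81, 81, 83, 84, 83, 82, 81, 81, 81, 80, 79, 81, 81, 80, 80, 79, 80, 80, 81, 82, 80, 80, 78, 78, 79, 82, 82, 81, 80, 80, 81, 95, 130, 164, 176, 178, 182, 188, 189, 188, 187, 185, 175, 148, 106, 79, 76, 77, 77, 76, 76, 77, 77, 78, 80, 79, 78, 77, 76, 77, 81, 84, 83, 82, 80, 78, 76, 76, 77, 78, 79, 79, 80, 82, 83, 85, 88, 88, 88, 86, 86, 87, 91, 96, 99, 111, 130, 140, 142, 143, 142, 142]
row112 cols170-340 [220, 219, 213, 189, 170, 168, 172, 175, 177, 183, 186, 163, 120, 89, 80, 80, 80, 80, 80, 80, 80, 80, 80, 80, 81, 80, 80, 81, 80, 80, 80, 81, 80, 80, 81, 80, 80, 80, 80, 80, 80, 80, 80, 80, 80, 80, 81, 81, 80, 80, 80, 80, 80, 80, 80, 81, 81, 80, 81, 80, 80, 81, 80, 80, 80, 80, 80, 80, 80, 81, 80, 80, 80, 80, 80, 80, 81, 80, 81, 104, 141, 157, 158, 157, 162, 169, 174, 164, 125, 90, 80, 79, 79, 80, 81, 80, 80, 80, 79, 80, 81, 80, 81, 80, 80, 81, 81, 80, 81, 81, 81, 81, 81, 81, 82, 81, 82, 81, 81, 82, 82, 82, 82, 82, 82, 82, 82, 82, 83, 82, 83, 82, 82, 82, 83, 82, 83, 83, 82, 83, 83, 82, 82, 83, 83, 83, 83, 83, 83, 83, 83, 83, 83, 83, 82, 78, 79, 112, 153, 173, 178, 181, 184, 194, 211, 219, 221, 222, 222, 222, 222, 222]
y 77 [217.4 190.4] [218.3 188.7]
y 65 [217.2 182.5] [218.1 181. ]
y 6 [215.9 141.9] [216.9 141.3]
y -6 [215.7 133.3] [216.6 132.9]
y -65 [214.3  88.7] [215.3  89.5]
y -77 [214.   79.2] [215.1  80.2]
x 111 [172.8 111.2] [174.9 111.4]
x 100.3 [180.6 111.3] [182.5 111.4]
x 5.3 [249.6 111.6] [249.8 111.8]
x -5.3 [257.3 111.7] [257.3 111.8]
x -100.3 [326.3 112. ] [324.5 112.2]
x -111 [334.1 112.1] [332.1 112.2]
```

```bash
python3 - <<'E'
from pk import *
c=read_camera('wrist');g=cv2.cvtColor(c['frame'],cv2.COLOR_RGB2GRAY).astype(int)
o=get_obs();p=o['tool_pos'];zt=p[2]-.0048
print('rows176-200',g[176:200,196:206].mean(1).astype(int).tolist(),g[176:200,308:318].mean(1).astype(int).tolist())
print('cols180-195',g[190:198,180:196].mean(0).astype(int).tolist(),'320-334',g[190:198,320:334].mean(0).astype(int).tolist())
a=np.radians(o['tool_rot'][2])
for lx,ly in((.027,.045),(.027,-.045),(.027,0)):
    w=p[:2]+lx*np.array([np.cos(a),np.sin(a)])+ly*np.array([np.sin(a),-np.cos(a)]);print(proj(c,[*w,zt]).round(1))
w=p[:2]+.037*np.array([np.cos(a),np.sin(a)]);print(proj(c,[*w,zt]).round(1))
go(.4937,.3063,.022,2.5)
E
```

```text
rows176-200 [82, 86, 87, 87, 86, 86, 88, 92, 96, 109, 129, 139, 142, 142, 142, 141, 140, 145, 159, 170, 173, 169, 156, 136] [86, 86, 86, 85, 86, 87, 87, 88, 95, 111, 130, 140, 143, 143, 143, 142, 141, 145, 157, 168, 171, 167, 155, 135]
cols180-195 [211, 212, 213, 214, 207, 181, 141, 132, 140, 141, 144, 148, 153, 155, 156, 155] 320-334 [153, 147, 143, 143, 149, 171, 202, 217, 221, 222, 222, 222, 222, 222]
[326.4 186.6]
[183.9 186.5]
[255.2 186.6]
[255.2 171. ]
at [0.4176 0.2448 0.2459] [1.7994e+02 5.0000e-02 2.5800e+00] go dx 0.0788 dy -0.0580 dz 0.2239 turn_z 0.0014 rad (0.1 deg) w 0.0122 g 45.0 q7 -119.5
```

```bash
cat >> h.py <<'E'
def avg(n=6):
    P=[]
    for i in range(n): read_camera('wrist');P.append(np.r_[get_obs()['tool_pos'],get_obs()['tool_rot'][2]])
    return np.array(P)
E
python3 - <<'E'
from pk import *
P=avg(6);print(P.round(4));print(P.mean(0).round(4),get_obs()['grip_width'],get_obs()['grasp_force'])
go(.4937,.3063,.022,2.5)
E
```

```text
[[0.4177 0.2445 0.246  2.5265]
 [0.4178 0.2445 0.2461 2.5084]
 [0.4178 0.2447 0.2462 2.5178]
 [0.4177 0.2449 0.2463 2.5344]
 [0.4176 0.2452 0.2464 2.5637]
 [0.4176 0.2454 0.2464 2.5831]]
[0.4177 0.2449 0.2462 2.539 ] 0.011642513717704922 44.99979481101036
at [0.4176 0.2454 0.2464] [179.98   0.     2.58] go dx 0.0788 dy -0.0574 dz 0.2244 turn_z 0.0014 rad (0.1 deg) w 0.0116 g 45.0 q7 -119.5
```

Request:
play_rows --steps '[[[0.0262,-0.0191,0,0,0,0,0.005],[0.0263,-0.0191,0,0,0,0,0.005],[0.0263,-0.0192,0,0,0,0,0.005],[0,0,0.035,0,0,0,0.005],[0,0,0.04,0,0,0,0.005],[0,0,0.04,0,0,0,0.005],[0,0,0.04,0,0,0,0.005],[0,0,0.03,0,0,0,0.005],[0,0,0,0,0,0,0.005],[0,0,0,0,0,0,0.005],[0,0,0,0,0,0,0.005]]]'

```text
time_s: 15.4
tool_pos: [0.4948, 0.3082, 0.0637]
tool_rot: [-179.9, -0.2, 2.7]
force: [0.2, 0.1, -0.5]
grip_width: 0.0115
grasp_force: 45.0
```

```bash
python3 - <<'E'
from pk import *
print(avg(3).round(4))
go(.4937,.3063,.022,2.5)
c=read_camera('wrist');save('w',c['frame'],'w5.png')
E
```

```text
[[0.4949 0.3082 0.0639 2.6586]
 [0.4947 0.3081 0.0637 2.6635]
 [0.4945 0.308  0.0634 2.6653]]
at [0.4945 0.308  0.0634] [-179.94   -0.18    2.67] go dx -0.0009 dy 0.0016 dz 0.0414 turn_z 0.0029 rad (0.2 deg) w 0.0119 g 45.0 q7 -136.7
```

View pics/w5.png

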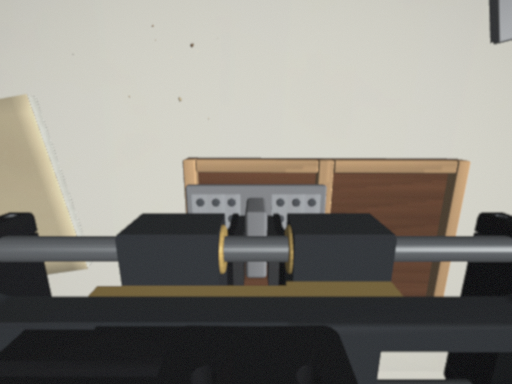

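Request:
play_rows --steps '[[[-0.001,0.0016,0,0,0,0,0.005],[0,0,0.01,0,0,0,0.005],[0,0,0.01,0,0,0,0.005],[0,0,0.01,0,0,0,0.005],[0,0,0.006,0,0,0,0.005],[0,0,0.004,0,0,0,0.005],[0,0,0,0,0,0,0.005],[0,0,0,0,0,0,0.005]]]'

```text
time_s: 16.4
tool_pos: [0.4916, 0.3052, 0.0228]
tool_rot: [179.8, 0.1, 2.7]
force: [-6.1, -4.7, 14.3]
grip_width: 0.0114
grasp_force: 45.0
```

```bash
python3 - <<'E'
from pk import *
print(avg(3).round(4),get_obs()['force'].round(1))
go(.4937,.3063,.022,2.5)
E
```

```text
[[0.4916 0.3052 0.0228 2.6878]
 [0.4916 0.3052 0.0228 2.6893]
 [0.4916 0.3051 0.0228 2.6875]] [-5.2 -4.9 13.8]
at [0.4916 0.3051 0.0228] [1.7984e+02 9.0000e-02 2.6900e+00] go dx 0.0021 dy -0.0011 dz 0.0008 turn_z 0.0033 rad (0.2 deg) w 0.0115 g 45.0 q7 -138.4
```

Request:
play_rows --steps '[[[0,0,0,0,0,0,0.04],[0,0,0,0,0,0,0.04],[0,0,0,0,0,0,0.04],[0,0,-0.02,0,0,0,0.04],[0,0,-0.04,0,0,0,0.05],[0,0,-0.04,0,0,0,0.06],[0,0,-0.04,0,0,0,0.06],[0,0,-0.04,0,0,0,0.06],[0,0,-0.02,0,0,0,0.06],[0,0,0,0,0,0,0.06],[0,0,0,0,0,0,0.06]]]'

```text
time_s: 17.65
tool_pos: [0.4924, 0.3055, 0.221]
tool_rot: [180.0, 0.0, 2.7]
force: [-0.4, 0.1, -0.7]
grip_width: 0.0602
grasp_force: 0.0
```

```bash
python3 - <<'E'
from pk import *
print(avg(2).round(4),get_obs()['force'].round(1))
measure('plate_a',PL,[.4937,.3063],z=.008,yaw=np.radians(92.5))
measure('cover',CO,[.675,.126])
measure('plate_a',PL,[.681,.017])
measure('plate_a',PL,[.451,-.01])
c=read_camera('wrist');save('w',c['frame'],'w6.png')
E
```

```text
[[0.4919 0.3051 0.2201 2.6749]
 [0.4918 0.305  0.2197 2.6782]] [-0.5  0.5 -0.7]
plate_a none
cover wrist 0.93 [0.6746 0.1259] yaw 16.2 cost 0.034
cover top 0.58 [0.6744 0.1247] yaw 16.6 cost 0.068
cover side 0.74 [0.6748 0.125 ] yaw 197.7 cost 0.051
cover all 0 [0.6746 0.1254] yaw 196.3 cost 0.057
plate_a wrist 0.76 [0.6818 0.0173] yaw 1.2 cost 0.013
plate_a top 0.95 [0.6822 0.0155] yaw 0.9 cost 0.063
plate_a side 0.8 [0.6804 0.0168] yaw 181.5 cost 0.051
plate_a all 0 [0.6814 0.0167] yaw 1.0 cost 0.05
plate_a wrist 0.92 [ 0.454  -0.0092] yaw -14.5 cost 0.29
plate_a top 0.69 [ 0.4612 -0.0121] yaw -12.8 cost 0.168
plate_a side 0.74 [ 0.4522 -0.0109] yaw -11.8 cost 0.059
plate_a all 0 [ 0.4537 -0.0106] yaw 167.7 cost 0.188
```

View pics/w6.png

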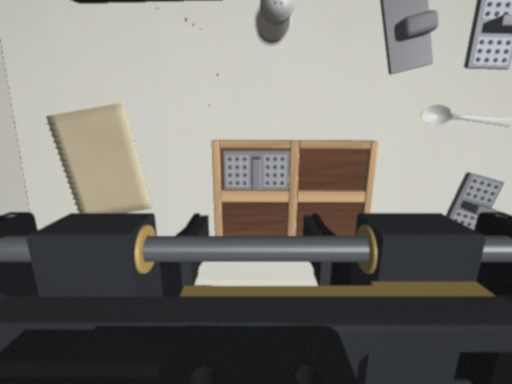

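Request:
play_rows --steps '[[[0.029,0.0313,0,0,0,0,0.06],[0.029,0.0313,0,0,0,0,0.06],[0.029,0.0313,0,0,0,0,0.06],[0.029,0.0313,0,0,0,0,0.06],[0.029,0.0313,0,0,0,0,0.06],[0.029,0.0313,0,0,0,0,0.06],[0,0,0,0,0,-0.149,0.06],[0,0,0,0,0,-0.149,0.06],[0,0,0,0,0,-0.149,0.06],[0,0,0,0,0,-0.149,0.06],[0,0,0,0,0,-0.149,0.06],[0,0,0,0,0,-0.149,0.06]]]'

```text
time_s: 20.2
tool_pos: [0.6751, 0.1261, 0.2214]
tool_rot: [-180.0, 0.0, 54.2]
force: [0.1, 0.6, 0.5]
grip_width: 0.0604
grasp_force: 0.0
```

Request:
play_rows --steps '[[[0,0,0,0,0,-0.149,0.06],[0,0,0,0,0,-0.149,0.06],[0,0,0,0,0,-0.149,0.06],[0,0,0,0,0,-0.149,0.06],[0,0,0,0,0,-0.149,0.06],[0,0,0,0,0,-0.149,0.06],[0,0,0.02,0,0,0,0.06],[0,0,0.04,0,0,0,0.06],[0,0,0.04,0,0,0,0.06],[0,0,0.02,0,0,0,0.06],[0,0,0,0,0,0,0.06],[0,0,0,0,0,0,0.06]]]'

```text
time_s: 21.4
tool_pos: [0.6753, 0.1263, 0.102]
tool_rot: [180.0, -0.0, 105.1]
force: [-0.5, 0.2, 0.5]
grip_width: 0.0599
grasp_force: 0.0
```

```bash
python3 - <<'E'
from m2 import *
r=measure('cover',CO,[.675,.126],yaw=np.radians(16.4))
if r: go(r[-1][0],r[-1][1],.015,np.degrees(r[-1][2])+90)
E
```

```text
cover wrist 0.86 [0.6746 0.1254] yaw 16.3 cost 0.032
cover top 0.42 [0.6682 0.1276] yaw 19.8 cost 0.877
cover side 0.74 [0.6737 0.1283] yaw 23.5 cost 0.413
cover all 0 [0.6747 0.1253] yaw 16.6 cost 0.441
at [0.6757 0.1265 0.1029] [1.7989e+02 2.0000e-02 1.0512e+02] go dx -0.0009 dy -0.0012 dz 0.0879 turn_z -0.0257 rad (-1.5 deg) w 0.0602 g 0.0 q7 -19.4
```

Request:
play_rows --steps '[[[-0.001,-0.001,0.02,0,0,-0.021,0.06],[0,0,0.03,0,0,0,0.06],[0,0,0.025,0,0,0,0.06],[0,0,0.012,0,0,0,0.06],[0,0,0,0,0,0,0.06],[0,0,0,0,0,0,0.01],[0,0,0,0,0,0,0.01],[0,0,0,0,0,0,0.01],[0,0,0,0,0,0,0.01],[0,0,0,0,0,0,0.01],[0,0,0,0,0,0,0.01]]]' --force 45

```text
time_s: 22.8
tool_pos: [0.6745, 0.1251, 0.0148]
tool_rot: [180.0, 0.0, 106.3]
force: [-0.7, 0.4, 1.8]
grip_width: 0.0215
grasp_force: 45.0
```

Request:
play_rows --steps '[[[0,0,0,0,0,0,0.01],[0,0,-0.02,0,0,0,0.01],[0,0,-0.03,0,0,0,0.01],[0,0,-0.04,0,0,0,0.01],[0,0,-0.04,0,0,0,0.01],[0,0,-0.04,0,0,0,0.01],[0,0,-0.01,0,0,0,0.01],[0,0,0,0,0,0,0.01]]]'

```text
time_s: 23.6
tool_pos: [0.6753, 0.1256, 0.1975]
tool_rot: [179.7, 0.0, 106.3]
force: [-0.1, -0.0, -2.1]
grip_width: 0.0217
grasp_force: 45.0
```

```bash
python3 - <<'E'
from m2 import *
go(.4702,-.2312,.2,170.5)
go(.4702,-.2312,.2,170.5)
c=read_camera('wrist');save('w',c['frame'],'w7.png')
E
```

```text
at [0.6753 0.1256 0.1975] [1.7975e+02 4.0000e-02 1.0632e+02] go dx -0.2847 dy -0.2971 dz -0.0025 turn_z -1.1201 rad (-64.2 deg) w 0.0217 g 45.0 q7 -16.0
at [0.6753 0.1256 0.1975] [1.7975e+02 4.0000e-02 1.0632e+02] go dx -0.2847 dy -0.2971 dz -0.0025 turn_z -1.1201 rad (-64.2 deg) w 0.0217 g 45.0 q7 -16.0
```

View pics/w7.png

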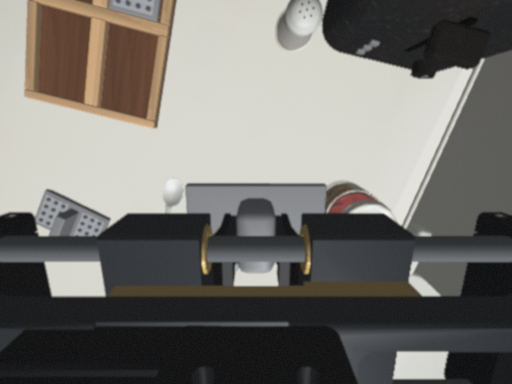

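Request:
play_rows --steps '[[[0,0,-0.005,0,0,-0.14,0.01],[0,0,0,0,0,-0.14,0.01],[0,0,0,0,0,-0.14,0.01],[0,0,0,0,0,-0.14,0.01],[0,0,0,0,0,-0.14,0.01],[0,0,0,0,0,-0.14,0.01],[0,0,0,0,0,-0.14,0.01],[0,0,0,0,0,-0.14,0.01],[0,0,0,0,0,0,0.01]]]'

```text
time_s: 24.55
tool_pos: [0.6733, 0.1243, 0.1967]
tool_rot: [-179.9, -0.2, 170.5]
force: [0.4, -0.3, -2.1]
grip_width: 0.0215
grasp_force: 45.0
```

Request:
play_rows --steps '[[[0.0159,-0.0428,0,0,0,0,0.01],[0.0159,-0.0428,0,0,0,0,0.01],[0.0159,-0.0428,0,0,0,0,0.01],[0.0159,-0.0428,0,0,0,0,0.01],[0.0159,-0.0428,0,0,0,0,0.01],[0.0159,-0.0428,0,0,0,0,0.01],[0.0159,-0.0428,0,0,0,0,0.01],[0.0159,-0.0428,0,0,0,0,0.01],[0.0159,-0.0428,0,0,0,0,0.01],[0,0,0,0,0,0,0.01],[0,0,0,0,0,0,0.01]]]'

```text
time_s: 25.65
tool_pos: [0.468, -0.2329, 0.1985]
tool_rot: [180.0, -0.1, 170.1]
force: [-0.2, 1.0, -1.3]
grip_width: 0.0217
grasp_force: 45.0
```

```bash
python3 - <<'E'
from m2 import *
print(avg(3).round(4))
go(.4702,-.2312,.065,170.5)
measure('slicer',SL,[.470,-.2315],cams=('side','top'),hull=True,yaw=np.radians(-99.5))
c=read_camera('wrist');save('w',c['frame'],'w8.png')
E
```

```text
[[  0.469   -0.2311   0.1988 170.3139]
 [  0.4696  -0.23     0.199  170.4806]
 [  0.47    -0.2295   0.1992 170.5774]]
at [ 0.47   -0.2295  0.1992] [ 1.7996e+02 -2.0000e-02  1.7058e+02] go dx -0.0005 dy -0.0016 dz 0.1342 turn_z 0.0014 rad (0.1 deg) w 0.0218 g 45.0 q7 90.1
slicer side 0.61 [ 0.4676 -0.2351] yaw -99.4 cost 0.034
slicer top 0.66 [ 0.4701 -0.2307] yaw -99.9 cost 0.119
slicer all 0 [ 0.4682 -0.2348] yaw -99.9 cost 0.09
```

View pics/w8.png

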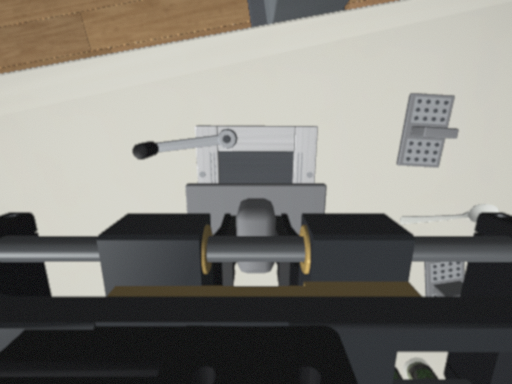

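Request:
play_rows --steps '[[[0,-0.0018,0.03,0,0,0,0.01],[0,0,0.04,0,0,0,0.01],[0,0,0.04,0,0,0,0.01],[0,0,0.024,0,0,0,0.01],[0,0,0,0,0,0,0.01],[0,0,0,0,0,0,0.01],[0,0,0,0,0,0,0.01]]]'

```text
time_s: 26.75
tool_pos: [0.4708, -0.2334, 0.0673]
tool_rot: [-179.9, 0.2, 170.5]
force: [-0.3, -0.0, -1.8]
grip_width: 0.0216
grasp_force: 45.0
```

```bash
python3 - <<'E'
from m2 import *
print(avg(5).round(4))
go(.4702,-.2315,.026,170.5)
c=read_camera('wrist');g=cv2.cvtColor(c['frame'],cv2.COLOR_RGB2GRAY).astype(int);save('w',c['frame'],'w9.png')
a=np.radians(-99.5);X=np.array([.4702,-.2315]);R=np.array([[np.cos(a),-np.sin(a)],[np.sin(a),np.cos(a)]])
for q in((-.075,-.06),(.075,-.06),(-.0475,-.0295),(.0475,-.0295)): print(proj(c,[*(X+R@q),.022]).round(1))
E
```

```text
[[ 4.707000e-01 -2.336000e-01  6.740000e-02  1.705018e+02]
 [ 4.705000e-01 -2.337000e-01  6.720000e-02  1.704877e+02]
 [ 4.703000e-01 -2.337000e-01  6.700000e-02  1.704844e+02]
 [ 4.700000e-01 -2.336000e-01  6.670000e-02  1.704783e+02]
 [ 4.698000e-01 -2.336000e-01  6.640000e-02  1.704809e+02]]
at [ 0.4698 -0.2336  0.0664] [-1.7994e+02  7.0000e-02  1.7048e+02] go dx -0.0001 dy 0.0021 dz 0.0404 turn_z -0.0003 rad (-0.0 deg) w 0.0212 g 45.0 q7 82.9
[361.1 129.4]
[158.6 129.8]
[321.5 170.1]
[197.9 170.3]
```

View pics/w9.png

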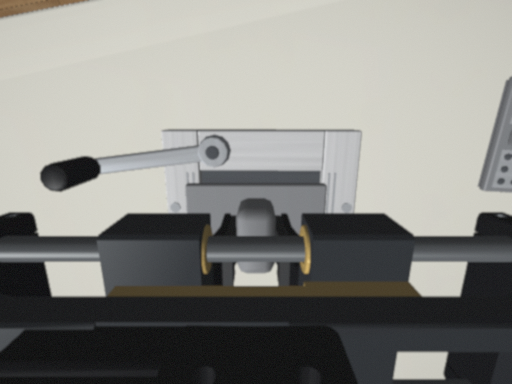

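Request:
play_rows --steps '[[[0,0.003,0,0,0,0,0.01],[0,0,0.01,0,0,0,0.01],[0,0,0.01,0,0,0,0.01],[0,0,0.01,0,0,0,0.01],[0,0,0.006,0,0,0,0.01],[0,0,0.004,0,0,0,0.01],[0,0,0,0,0,0,0.01],[0,0,0,0,0,0,0.01]]]'

```text
time_s: 27.85
tool_pos: [0.4691, -0.2298, 0.0267]
tool_rot: [-179.9, -0.2, 170.5]
force: [-7.2, 1.5, 15.9]
grip_width: 0.0215
grasp_force: 45.0
```

```bash
python3 - <<'E'
from m2 import *
print(avg(3).round(4),get_obs()['force'].round(1))
go(.4702,-.2315,.026,170.5)
E
```

```text
[[ 4.691000e-01 -2.298000e-01  2.670000e-02  1.705059e+02]
 [ 4.691000e-01 -2.298000e-01  2.670000e-02  1.705050e+02]
 [ 4.691000e-01 -2.298000e-01  2.670000e-02  1.705037e+02]] [-7.   2.  14.5]
at [ 0.4691 -0.2298  0.0267] [-1.7994e+02 -1.7000e-01  1.7050e+02] go dx -0.0013 dy -0.0015 dz 0.0007 turn_z 0.0001 rad (0.0 deg) w 0.0219 g 45.0 q7 80.1
```

Request:
play_rows --steps '[[[0,0,0,0,0,0,0.05],[0,0,0,0,0,0,0.05],[0,0,0,0,0,0,0.05],[0,0,0,0,0,0,0.05],[0,0,-0.02,0,0,0,0.05],[0,0,-0.03,0,0,0,0.05],[0,0,-0.04,0,0,0,0.05],[0,0,-0.04,0,0,0,0.05],[0,0,-0.04,0,0,0,0.05],[0,0,0,0,0,0,0.05]]]'

```text
time_s: 29.0
tool_pos: [0.4731, -0.2309, 0.2005]
tool_rot: [-179.8, 0.4, 170.5]
force: [0.6, 0.0, 0.2]
grip_width: 0.0499
grasp_force: 0.0
```

Request:
play_rows --steps '[[[0,0,0,0,0,0.145,0.05],[0,0,0,0,0,0.145,0.05],[0,0,0,0,0,0.145,0.05],[0,0,0,0,0,0.145,0.05],[0,0,0,0,0,0.145,0.05],[0,0,0,0,0,0.145,0.05],[0,0,0,0,0,0.145,0.05],[0,0,0,0,0,0.145,0.05],[0,0,0,0,0,0.145,0.05],[0,0,0,0,0,0.145,0.05],[0,0,0,0,0,0,0.05]]]'

```text
time_s: 30.1
tool_pos: [0.4694, -0.23, 0.1947]
tool_rot: [-179.9, -0.0, 87.4]
force: [0.3, 0.5, -0.1]
grip_width: 0.0501
grasp_force: 0.0
```

Request:
play_rows --steps '[[[-0.0405,-0.016,0,0,0,0,0.05],[-0.0405,-0.016,0,0,0,0,0.05],[-0.0405,-0.016,0,0,0,0,0.05],[0,0,0.02,0,0,0,0.05],[0,0,0.03,0,0,0,0.05],[0,0,0,0,0,0,0.05],[0,0,0,0,0,0,0.05],[0,0,0,0,0,0,0.05]]]'

```text
time_s: 30.9
tool_pos: [0.4173, -0.3494, 0.1468]
tool_rot: [179.9, 0.1, 87.5]
force: [0.4, -0.4, -0.5]
grip_width: 0.0499
grasp_force: 0.0
```

```bash
python3 - <<'E'
from m2 import *
print(avg(3).round(4))
go(.4156,-.349,.042,87.5)
measure('cover',CO,[.470,-.2315],cams=('wrist','top','side'),z=.012,yaw=np.radians(-99.5))
c=read_camera('wrist');g=cv2.cvtColor(c['frame'],cv2.COLOR_RGB2GRAY).astype(int);save('w',c['frame'],'w10.png')
print(proj(c,[.4156,-.349,.07]),proj(c,[.4195,-.2586,.033]))
E
```

```text
[[ 0.4174 -0.3496  0.147  87.5168]
 [ 0.4173 -0.3496  0.1469 87.4966]
 [ 0.4172 -0.3496  0.1468 87.4803]]
at [ 0.4172 -0.3496  0.1468] [1.7992e+02 1.0000e-01 8.7480e+01] go dx 0.0006 dy -0.0016 dz 0.1048 turn_z -0.0003 rad (-0.0 deg) w 0.0502 g 0.0 q7 24.1
cover wrist 0.79 [ 0.468  -0.2311] yaw -99.0 cost 0.022
cover top 0.83 [ 0.4686 -0.2306] yaw -99.0 cost 0.081
cover side 0.9 [ 0.4661 -0.2292] yaw -98.7 cost 0.066
cover all 0 [ 0.4678 -0.2307] yaw -98.8 cost 0.068
[254.2196091  194.89104469] [253.99913233  93.08029168]
```

View pics/w10.png

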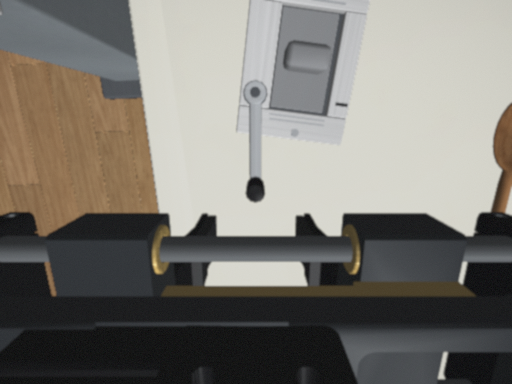

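Request:
play_rows --steps '[[[0,-0.001,0.03,0,0,0,0.05],[0,0,0.03,0,0,0,0.05],[0,0,0.03,0,0,0,0.05],[0,0,0.014,0,0,0,0.05],[0,0,0,0,0,0,0.05],[0,0,0,0,0,0,0.05],[0,0,0,0,0,0,0.005],[0,0,0,0,0,0,0.005],[0,0,0,0,0,0,0.005],[0,0,0,0,0,0,0.005],[0,0,0,0,0,0,0.005],[0,0,0,0,0,0,0.005]]]' --force 15

```text
time_s: 32.6
tool_pos: [0.4155, -0.3495, 0.0418]
tool_rot: [180.0, 0.0, 87.4]
force: [0.1, 0.1, 1.3]
grip_width: 0.0172
grasp_force: 15.0
```

Request:
play_rows --steps '[[[0.001,0.0131,0,0,0,-0.145,0.005],[0.001,0.0131,0,0,0,-0.145,0.005],[0.001,0.0131,0,0,0,-0.145,0.005],[0.001,0.0131,0,0,0,-0.145,0.005],[0.001,0.0131,0,0,0,-0.145,0.005],[0.001,0.0131,0,0,0,-0.145,0.005],[0.001,0.0131,0,0,0,-0.145,0.005],[0.001,0.0131,0,0,0,-0.145,0.005],[0.001,0.0131,0,0,0,-0.145,0.005],[0.001,0.0131,0,0,0,-0.145,0.005],[0,0,0,0,0,0,0.005],[0,0,0,0,0,0,0.005]]]'

```text
time_s: 33.8
tool_pos: [0.5114, -0.2726, 0.042]
tool_rot: [179.9, 0.3, 170.6]
force: [5.5, 0.6, -3.2]
grip_width: 0.0174
grasp_force: 15.0
```

```bash
python3 - <<'E'
from m2 import *
print(avg(2).round(4))
o=get_obs();p=np.array(o['tool_pos'][:2])-[.4195,-.2586];print(np.linalg.norm(p),np.degrees(np.arctan2(p[1],p[0])),o['force'].round(1),o['grip_width'])
E
```

```text
[[ 5.114000e-01 -2.727000e-01  4.200000e-02  1.705609e+02]
 [ 5.114000e-01 -2.727000e-01  4.200000e-02  1.705467e+02]]
0.09299398022069272 -8.742406114171937 [ 7.2  0.3 -2.7] 0.01771889645477789
```

Request:
play_rows --steps '[[[0,0,0,0,0,0,0.05],[0,0,0,0,0,0,0.05],[0,0,0,0,0,0,0.05],[0,0,0,0,0,0,0.05],[0,0,-0.02,0,0,0,0.05],[0,0,-0.04,0,0,0,0.05],[0,0,-0.04,0,0,0,0.05],[0,0,-0.02,0,0,0,0.05],[-0.025,0,0,0,0,0,0.05],[-0.025,0,0,0,0,0,0.05],[0,0,0,0,0,0,0.05],[0,0,0,0,0,0,0.05]]]'

```text
time_s: 35.1
tool_pos: [0.5582, -0.2809, 0.1625]
tool_rot: [180.0, 0.0, 170.6]
force: [0.2, 0.9, -0.6]
grip_width: 0.0501
grasp_force: 0.0
```

```bash
python3 - <<'E'
from m2 import *
avg(3);c=read_camera('wrist');save('w',c['frame'],'w11.png');f=c['frame']
cv2.imwrite('pics/w11c.png',cv2.resize(cv2.cvtColor(f,cv2.COLOR_RGB2BGR)[70:215,140:370],None,fx=3.4,fy=3.4,interpolation=cv2.INTER_CUBIC))
a=np.radians(-99.3);X=np.array([.4695,-.231]);R=np.array([[np.cos(a),-np.sin(a)],[np.sin(a),np.cos(a)]])
for q,z in(((.035,-.045),.033),((.035,.045),.033),((.035,.045),.071),((-.075,-.06),.022),((.075,-.06),.022),((-.075,.05),.022),((.075,.05),.022)): print(q,((proj(c,[*(X+R@q),z])-[140,70])*3.4).round(1))
E
```

```text
(0.035, -0.045) [396.8 -95.9]
(0.035, 0.045) [397.9 225.8]
(0.035, 0.045) [398.7 234.7]
(-0.075, -0.06) [ 773.4 -144.3]
(0.075, -0.06) [ 259.5 -141.6]
(-0.075, 0.05) [739.8 237.7]
(0.075, 0.05) [273.4 240. ]
```

View pics/w11c.png

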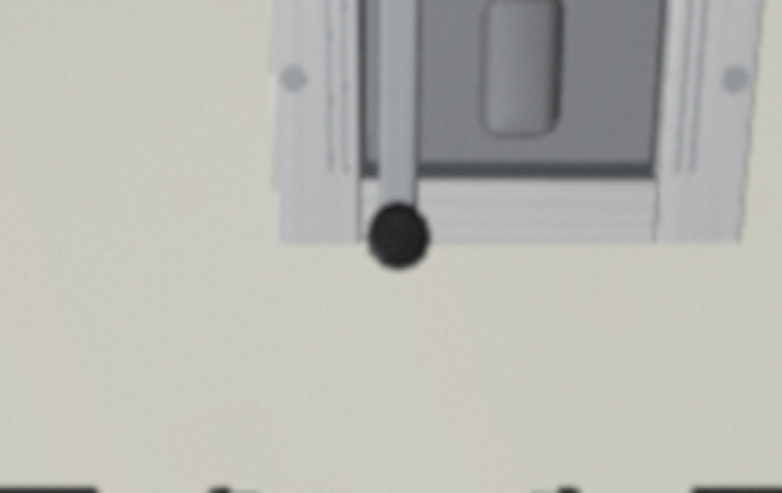

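```bash
python3 - <<'E'
from m2 import *
c=read_camera('wrist');g=cv2.GaussianBlur(cv2.cvtColor(c['frame'],cv2.COLOR_RGB2GRAY),(3,3),0).astype(float)
def sub(v,i0,sgn):  # subpixel extreme of gradient
    d=np.diff(v)*sgn;k=np.argmax(d);a=d[max(k-1,0):k+2]
    return i0+k+.5+((a[0]-a[2])/(2*(a[0]-2*a[1]+a[2])) if len(a)==3 else 0)
print(proj(c,[.4195,-.2586,.033]))
L=[];Rr=[];B=[]
for r in range(84,118):
    L.append(ray(c,sub(g[r,246:256],246,1),r,.033));Rr.append(ray(c,sub(g[r,258:268],258,-1),r,.033))
for u in list(range(230,245))+list(range(272,350)):
    B.append(ray(c,u,sub(g[132:150,u],132,1),.022))
def ang(P,ax):
    P=np.array(P);P=P[np.abs(P[:,1-ax]-np.median(P[:,1-ax]))<.02];k=np.polyfit(P[:,ax],P[:,1-ax],1);r=P[:,1-ax]-np.polyval(k,P[:,ax]);m=abs(r)<2*r.std()+1e-5;k=np.polyfit(P[m,ax],P[m,1-ax],1)
    return np.degrees(np.arctan(k[0])),r[m].std()
print('lever L,R dy/dx',ang(L,0),ang(Rr,0),'bottom dx/dy',ang(B,1))
for n in('top','side'):
    read_camera(n)
measure('cover',CO,[.470,-.2315],cams=('wrist','side'),z=.012,yaw=np.radians(-99.5))
E
```

```text
[256.52483343  41.92548064]
lever L,R dy/dx (np.float64(-9.429143360828437), np.float64(0.0003152540507390531)) (np.float64(-9.942902208125565), np.float64(3.5159972095967456e-05)) bottom dx/dy (np.float64(9.42718852799738), np.float64(0.0001909488569514422))
cover wrist 0.62 [ 0.4686 -0.2308] yaw -99.6 cost 0.16
cover side 0.55 [ 0.4663 -0.2309] yaw -100.4 cost 0.186
cover all 0 [ 0.4681 -0.2306] yaw -100.5 cost 0.183
```

Request:
play_rows --steps '[[[0,0,0,0,0,0.147,0.06],[0,0,0,0,0,0.147,0.06],[0,0,0,0,0,0.147,0.06],[0,0,0,0,0,0.147,0.06],[0,0,0,0,0,0.147,0.06],[0,0,0,0,0,0.147,0.06],[0,0,0,0,0,0.147,0.06],[0,0,0,0,0,0.147,0.06],[0,0,0,0,0,0.147,0.06],[0,0,0,0,0,0.147,0.06],[0,0,0,0,0,0.147,0.06],[0,0,0,0,0,0,0.06]]]'

```text
time_s: 36.85
tool_pos: [0.558, -0.2814, 0.1617]
tool_rot: [180.0, 0.0, 77.8]
force: [0.6, 0.0, -0.3]
grip_width: 0.0601
grasp_force: 0.0
```

Request:
play_rows --steps '[[[0.04,-0.0266,0,0,0,0,0.06],[0.04,-0.0266,0,0,0,0,0.06],[0.04,-0.0266,0,0,0,0,0.06],[0.04,-0.0266,0,0,0,0,0.06],[0.04,-0.0266,0,0,0,0,0.06],[0.04,-0.0266,0,0,0,0,0.06],[0,0,0,0,0,0,0.06],[0,0,0,0,0,0,0.06],[0,0,0,0,0,0,0.06]]]'

```text
time_s: 37.75
tool_pos: [0.4527, -0.0145, 0.1616]
tool_rot: [180.0, 0.0, 77.9]
force: [1.3, 0.2, -1.1]
grip_width: 0.0599
grasp_force: 0.0
```

```bash
python3 - <<'E'
from m2 import *
r=measure('plate_a',PL,[.4537,-.0106],yaw=np.radians(-12.3))
if r: go(r[0][0],r[0][1],.016,np.degrees(r[0][2])+90)
c=read_camera('wrist');save('w',c['frame'],'w12.png')
E
```

```text
plate_a wrist 0.91 [ 0.4531 -0.0103] yaw -12.3 cost 0.024
plate_a side 0.7 [ 0.4505 -0.0135] yaw -12.3 cost 0.232
plate_a all 0 [ 0.4531 -0.0105] yaw -12.6 cost 0.137
at [ 0.4525 -0.0138  0.1614] [-1.7997e+02 -6.0000e-02  7.7810e+01] go dx 0.0036 dy -0.0001 dz 0.1454 turn_z 0.0018 rad (0.1 deg) w 0.0598 g 0.0 q7 -9.9
```

Good fit; grasp and lift.

Request:
play_rows --steps '[[[0.003,0,0.03,0,0,0,0.05],[0,0,0.04,0,0,0,0.05],[0,0,0.04,0,0,0,0.05],[0,0,0.025,0,0,0,0.05],[0,0,0.01,0,0,0,0.05],[0,0,0,0,0,0,0.05],[0,0,0,0,0,0,0.005],[0,0,0,0,0,0,0.005],[0,0,0,0,0,0,0.005],[0,0,0,0,0,0,0.005],[0,0,0,0,0,0,0.005],[0,0,0,0,0,0,0.005]]]' --force 45

```text
time_s: 39.3
tool_pos: [0.4531, -0.0106, 0.0168]
tool_rot: [180.0, 0.0, 77.8]
force: [0.2, -0.2, 3.4]
grip_width: 0.0123
grasp_force: 45.0
```

Request:
play_rows --steps '[[[0,0,0,0,0,0,0.005],[0,0,-0.02,0,0,0,0.005],[0,0,-0.03,0,0,0,0.005],[0,0,-0.04,0,0,0,0.005],[0,0,-0.04,0,0,0,0.005],[0,0,-0.03,0,0,0,0.005],[0,0,0,0,0,0,0.005],[0,0,0,0,0,0,0.005]]]'

```text
time_s: 40.1
tool_pos: [0.4528, -0.0108, 0.1763]
tool_rot: [180.0, 0.1, 77.8]
force: [-0.6, 1.1, -1.9]
grip_width: 0.0118
grasp_force: 45.0
```

```bash
python3 - <<'E'
from m2 import *
print(avg(2).round(4))
go(.4983,.1994,.2,2.5)
c=read_camera('wrist');g=cv2.cvtColor(c['frame'],cv2.COLOR_RGB2GRAY).astype(int)
print(g[176:196,196:206].mean(1).astype(int).tolist(),g[190:198,180:192].mean(0).astype(int).tolist(),g[190:198,320:332].mean(0).astype(int).tolist())
E
```

```text
[[ 4.52100e-01 -1.06000e-02  1.75500e-01  7.78415e+01]
 [ 4.51800e-01 -1.04000e-02  1.75100e-01  7.78609e+01]]
at [ 0.4518 -0.0104  0.1751] [-179.85   -0.     77.86] go dx 0.2149 dy 0.0013 dz -0.0249 turn_z 1.3153 rad (75.4 deg) w 0.0114 g 45.0 q7 -8.2
[213, 213, 213, 212, 213, 210, 184, 124, 82, 99, 121, 131, 133, 133, 132, 131, 137, 154, 162, 160] [212, 213, 213, 213, 213, 199, 162, 129, 127, 132, 133, 138] [144, 140, 139, 140, 153, 180, 205, 212, 213, 213, 213, 212]
```

Request:
play_rows --steps '[[[0.043,0.0003,0,0,0,0,0.005],[0.043,0.0003,0,0,0,0,0.005],[0.043,0.0003,0,0,0,0,0.005],[0.043,0.0003,0,0,0,0,0.005],[0.043,0.0003,0,0,0,0,0.005],[0,0,0,0,0,0.146,0.005],[0,0,0,0,0,0.146,0.005],[0,0,0,0,0,0.146,0.005],[0,0,0,0,0,0.146,0.005],[0,0,0,0,0,0.146,0.005],[0,0,0,0,0,0.146,0.005]]]'

```text
time_s: 41.35
tool_pos: [0.4987, 0.1994, 0.1745]
tool_rot: [-179.9, 0.2, 27.4]
force: [0.9, 0.7, -1.8]
grip_width: 0.0119
grasp_force: 45.0
```

Request:
play_rows --steps '[[[0,0,0,0,0,0.146,0.005],[0,0,0,0,0,0.146,0.005],[0,0,0,0,0,0.146,0.005],[0,0,0.03,0,0,0,0.005],[0,0,0.04,0,0,0,0.005],[0,0,0.03,0,0,0,0.005],[0,0,0,0,0,0,0.005],[0,0,0,0,0,0,0.005],[0,0,0,0,0,0,0.005]]]'

```text
time_s: 42.25
tool_pos: [0.5006, 0.2003, 0.0778]
tool_rot: [-179.9, -0.1, 2.6]
force: [0.0, 0.5, -1.2]
grip_width: 0.0112
grasp_force: 45.0
```

```bash
python3 - <<'E'
from m2 import *
print(avg(3).round(4))
go(.4975,.1985,.0248,2.5)
c=read_camera('wrist');save('w',c['frame'],'w13.png')
a=np.radians(92.5);X=np.array([.4583,.2508]);R=np.array([[np.cos(a),-np.sin(a)],[np.sin(a),np.cos(a)]])
for q in((-.111,-.077),(-.101,-.067),(-.006,-.067),(.006,-.067),(.111,-.077)): print(q,proj(c,[*(X+R@q),.018]).round(1))
g=cv2.cvtColor(c['frame'],cv2.COLOR_RGB2GRAY).astype(int)
print(g[168:178,150:360].mean(0).astype(int).tolist())
print(g[135:190,215:235].mean(1).astype(int).tolist())
E
```

```text
[[0.5009 0.2002 0.0781 2.5768]
 [0.5009 0.2    0.0781 2.5687]
 [0.5008 0.1999 0.078  2.5598]]
at [0.5008 0.1999 0.078 ] [-1.7998e+02 -1.5000e-01  2.5600e+00] go dx -0.0034 dy 0.0012 dz 0.0532 turn_z 0.0010 rad (0.1 deg) w 0.0116 g 45.0 q7 -126.4
(-0.111, -0.077) [325.5 159.2]
(-0.101, -0.067) [312.6 171.2]
(-0.006, -0.067) [197.9 171.2]
(0.006, -0.067) [183.4 171.2]
(0.111, -0.077) [ 54.5 159.2]
[105, 106, 107, 108, 109, 109, 109, 109, 109, 109, 109, 109, 109, 109, 109, 109, 109, 110, 110, 110, 110, 110, 110, 110, 111, 110, 111, 110, 110, 110, 111, 116, 117, 111, 119, 140, 148, 148, 147, 147, 150, 154, 158, 158, 155, 153, 160, 159, 142, 126, 109, 96, 93, 94, 94, 94, 94, 94, 94, 94, 93, 93, 94, 93, 93, 93, 93, 92, 93, 92, 92, 92, 93, 93, 92, 93, 92, 93, 92, 92, 92, 92, 92, 92, 91, 91, 92, 92, 91, 91, 91, 92, 91, 91, 92, 91, 91, 92, 91, 91, 91, 91, 92, 91, 91, 91, 91, 91, 92, 91, 91, 91, 91, 91, 91, 91, 91, 91, 91, 90, 91, 91, 90, 91, 90, 90, 90, 90, 90, 90, 91, 90, 92, 93, 93, 94, 93, 93, 93, 93, 93, 93, 93, 93, 93, 93, 93, 94, 93, 95, 94, 94, 95, 94, 95, 94, 94, 94, 95, 94, 92, 89, 92, 114, 143, 155, 159, 161, 163, 165, 167, 169, 174, 185, 196, 203, 206, 206, 206, 206, 206, 206, 206, 206, 206, 206, 206, 207, 206, 206, 206, 206, 206, 205, 206, 206, 206, 206, 206, 206, 205, 206, 206, 206, 206, 206, 205, 206, 205, 205]
[204, 205, 205, 205, 205, 205, 205, 205, 205, 205, 205, 205, 205, 205, 205, 205, 205, 205, 205, 205, 203, 184, 142, 110, 121, 145, 153, 152, 149, 147, 144, 142, 140, 139, 131, 112, 87, 76, 76, 75, 75, 76, 77, 77, 76, 75, 74, 78, 90, 109, 123, 128, 129, 129, 129]
```

View pics/w13.png

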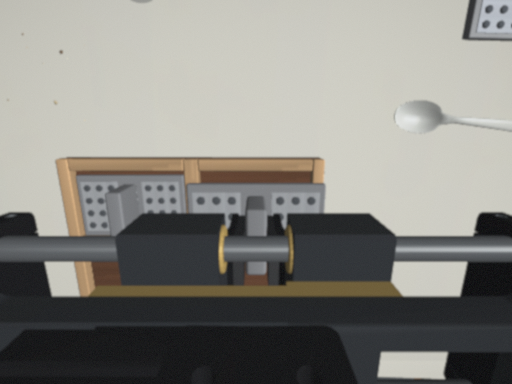

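Request:
play_rows --steps '[[[-0.0029,0.0014,0,0,0,0,0.005],[0,0,0.015,0,0,0,0.005],[0,0,0.012,0,0,0,0.005],[0,0,0.01,0,0,0,0.005],[0,0,0.008,0,0,0,0.005],[0,0,0.005,0,0,0,0.005],[0,0,0.0025,0,0,0,0.005],[0,0,0,0,0,0,0.005],[0,0,0,0,0,0,0.005]]]'

```text
time_s: 43.35
tool_pos: [0.4967, 0.1983, 0.0247]
tool_rot: [180.0, 0.0, 2.6]
force: [-3.2, -1.0, 7.9]
grip_width: 0.0114
grasp_force: 45.0
```

```bash
python3 - <<'E'
from m2 import *
print(avg(3).round(4),get_obs()['force'].round(1))
go(.498,.1983,.0248,2.5)
E
```

```text
[[0.4967 0.1982 0.0247 2.5839]
 [0.4967 0.1982 0.0247 2.5827]
 [0.4967 0.1982 0.0247 2.5801]] [-4.4 -1.9  7.7]
at [0.4967 0.1982 0.0247] [1.7997e+02 3.0000e-02 2.5800e+00] go dx 0.0013 dy 0.0000 dz -0.0001 turn_z 0.0014 rad (0.1 deg) w 0.0114 g 45.0 q7 -129.5
```

Request:
play_rows --steps '[[[0,0,0,0,0,0,0.04],[0,0,0,0,0,0,0.04],[0,0,0,0,0,0,0.04],[0,0,-0.02,0,0,0,0.04],[0,0,-0.03,0,0,0,0.05],[0,0,-0.04,0,0,0,0.05],[0,0,-0.04,0,0,0,0.05],[0,0,-0.02,0,0,0,0.05],[0,0,0,0,0,0,0.05]]]'

```text
time_s: 44.4
tool_pos: [0.499, 0.1988, 0.1772]
tool_rot: [-180.0, -0.4, 2.5]
force: [1.0, 0.3, -0.1]
grip_width: 0.0498
grasp_force: 0.0
```

Request:
play_rows --steps '[[[0.0294,0.0316,0,0,0,0,0.06],[0.0294,0.0316,0,0,0,0,0.06],[0.0294,0.0316,0,0,0,0,0.06],[0.0294,0.0316,0,0,0,0,0.06],[0.0294,0.0316,0,0,0,0,0.06],[0.0294,0.0316,0,0,0,0,0.06],[0,0,0,0,0,-0.14,0.06],[0,0,0,0,0,-0.14,0.06],[0,0,0,0,0,-0.14,0.06],[0,0,0,0,0,-0.14,0.06],[0,0,0,0,0,-0.14,0.06],[0,0,0,0,0,-0.14,0.06]]]'

```text
time_s: 45.6
tool_pos: [0.6809, 0.0163, 0.1719]
tool_rot: [-179.9, 0.1, 51.0]
force: [0.6, -0.0, -0.2]
grip_width: 0.0599
grasp_force: 0.0
```

Request:
play_rows --steps '[[[0,0,0,0,0,-0.14,0.06],[0,0,0,0,0,-0.14,0.06],[0,0,0,0,0,-0.14,0.06],[0,0,0,0,0,-0.14,0.06],[0,0,0,0,0,-0.14,0.06],[0,0,0,0,0,0,0.06],[0,0,0,0,0,0,0.06],[0,0,0,0,0,0,0.06]]]'

```text
time_s: 46.4
tool_pos: [0.6814, 0.0164, 0.1734]
tool_rot: [-180.0, 0.0, 90.7]
force: [0.4, -0.2, 0.9]
grip_width: 0.06
grasp_force: 0.0
```

```bash
python3 - <<'E'
from m2 import *
r=measure('plate_a',PL,[.6814,.0167],yaw=np.radians(1))
if r: go(r[0][0],r[0][1],.016,np.degrees(r[0][2])+90)
E
```

```text
plate_a wrist 0.7 [0.6819 0.0167] yaw 0.8 cost 0.021
plate_a top 0.67 [0.6705 0.0145] yaw -14.1 cost 0.559
plate_a side 0.68 [0.6806 0.0162] yaw 1.7 cost 0.045
plate_a all 0 [0.6816 0.0167] yaw 0.8 cost 0.212
at [0.6817 0.0164 0.1742] [1.7999e+02 2.0000e-02 9.0770e+01] go dx 0.0003 dy 0.0003 dz 0.1582 turn_z -0.0005 rad (-0.0 deg) w 0.0604 g 0.0 q7 -24.7
```

Request:
play_rows --steps '[[[0,0,0.04,0,0,0,0.05],[0,0,0.04,0,0,0,0.05],[0,0,0.04,0,0,0,0.05],[0,0,0.027,0,0,0,0.05],[0,0,0.01,0,0,0,0.05],[0,0,0,0,0,0,0.05],[0,0,0,0,0,0,0.005],[0,0,0,0,0,0,0.005],[0,0,0,0,0,0,0.005],[0,0,0,0,0,0,0.005],[0,0,0,0,0,0,0.005],[0,0,0,0,0,0,0.005]]]' --force 45

```text
time_s: 47.9
tool_pos: [0.6818, 0.0164, 0.0173]
tool_rot: [180.0, 0.0, 90.8]
force: [-0.0, -0.3, 1.9]
grip_width: 0.0115
grasp_force: 45.0
```

Request:
play_rows --steps '[[[0,0,0,0,0,0,0.005],[0,0,-0.02,0,0,0,0.005],[0,0,-0.03,0,0,0,0.005],[0,0,-0.04,0,0,0,0.005],[0,0,-0.04,0,0,0,0.005],[0,0,-0.03,0,0,0,0.005],[0,0,0,0,0,0,0.005],[0,0,0,0,0,0,0.005]]]'

```text
time_s: 48.7
tool_pos: [0.6817, 0.0166, 0.1782]
tool_rot: [179.9, 0.0, 90.8]
force: [-0.2, -0.4, -2.6]
grip_width: 0.0119
grasp_force: 45.0
```

```bash
python3 - <<'E'
from m2 import *
print(avg(2).round(4))
go(.4238,.1949,.2,2.5)
E
```

```text
[[6.81100e-01 1.62000e-02 1.76700e-01 9.08123e+01]
 [6.80800e-01 1.60000e-02 1.75800e-01 9.08105e+01]]
at [0.6808 0.016  0.1758] [-1.7987e+02  4.0000e-02  9.0810e+01] go dx 0.1825 dy -0.2544 dz -0.0242 turn_z 1.5413 rad (88.3 deg) w 0.0117 g 45.0 q7 -24.6
```

Request:
play_rows --steps '[[[0.026,-0.0363,0,0,0,0,0.005],[0.026,-0.0363,0,0,0,0,0.005],[0.026,-0.0363,0,0,0,0,0.005],[0.026,-0.0363,0,0,0,0,0.005],[0.026,-0.0363,0,0,0,0,0.005],[0.026,-0.0363,0,0,0,0,0.005],[0.026,-0.0363,0,0,0,0,0.005],[0,0,0,0,0,0.14,0.005],[0,0,0,0,0,0.14,0.005],[0,0,0,0,0,0.14,0.005],[0,0,0,0,0,0.14,0.005],[0,0,0,0,0,0.14,0.005]]]'

```text
time_s: 50.0
tool_pos: [0.424, 0.1942, 0.1759]
tool_rot: [-179.9, 0.1, 50.3]
force: [-0.0, -0.2, -1.4]
grip_width: 0.0112
grasp_force: 45.0
```

Request:
play_rows --steps '[[[0,0,0,0,0,0.14,0.005],[0,0,0,0,0,0.14,0.005],[0,0,0,0,0,0.14,0.005],[0,0,0,0,0,0.14,0.005],[0,0,0,0,0,0.14,0.005],[0,0,0,0,0,0.14,0.005],[0,0,0.03,0,0,0,0.005],[0,0,0.04,0,0,0,0.005],[0,0,0.03,0,0,0,0.005],[0,0,0,0,0,0,0.005],[0,0,0,0,0,0,0.005],[0,0,0,0,0,0,0.005]]]'

```text
time_s: 51.2
tool_pos: [0.426, 0.1953, 0.0785]
tool_rot: [-180.0, -0.1, 2.6]
force: [0.4, 0.5, -1.6]
grip_width: 0.0118
grasp_force: 45.0
```

```bash
python3 - <<'E'
from m2 import *
print(avg(3).round(4))
go(.4236,.195,.0253,2.5)
c=read_camera('wrist');save('w',c['frame'],'w14.png')
a=np.radians(92.5);X=np.array([.459,.250]);R=np.array([[np.cos(a),-np.sin(a)],[np.sin(a),np.cos(a)]])
for q in((-.101,.008),(-.006,.008),(-.111,-.008)): print(q,proj(c,[*(X+R@q),.018]).round(1))
g=cv2.cvtColor(c['frame'],cv2.COLOR_RGB2GRAY).astype(int)
print(g[172:182,175:215].mean(0).astype(int).tolist(),g[172:182,300:340].mean(0).astype(int).tolist())
print(g[135:195,215:235].mean(1).astype(int).tolist())
E
```

```text
[[0.4263 0.1952 0.0787 2.5481]
 [0.4263 0.195  0.0786 2.53  ]
 [0.4262 0.1948 0.0785 2.5242]]
at [0.4262 0.1948 0.0785] [ 1.7997e+02 -1.7000e-01  2.5200e+00] go dx -0.0026 dy -0.0003 dz 0.0532 turn_z 0.0004 rad (0.0 deg) w 0.0117 g 45.0 q7 -128.3
(-0.101, 0.008) [311.3 170.6]
(-0.006, 0.008) [196.8 170.7]
(-0.111, -0.008) [324.6 151.2]
[78, 79, 79, 79, 79, 78, 86, 116, 146, 156, 159, 160, 163, 166, 171, 174, 177, 179, 183, 190, 192, 176, 152, 116, 88, 80, 81, 80, 81, 80, 80, 81, 80, 81, 81, 81, 81, 81, 80, 81] [85, 85, 85, 85, 85, 85, 85, 82, 76, 80, 109, 145, 166, 172, 174, 177, 178, 178, 177, 180, 191, 210, 221, 226, 226, 227, 227, 227, 227, 227, 227, 227, 227, 227, 227, 227, 227, 227, 227, 227]
[147, 145, 149, 157, 170, 180, 183, 177, 165, 152, 148, 147, 139, 115, 89, 88, 110, 143, 172, 183, 183, 182, 183, 186, 190, 194, 195, 194, 192, 192, 193, 193, 193, 191, 184, 163, 123, 89, 78, 77, 77, 77, 79, 82, 83, 83, 86, 99, 122, 141, 147, 148, 148, 147, 148, 151, 162, 174, 179, 178]
```

Request:
play_rows --steps '[[[-0.0028,-0.0003,0,0,0,0,0.005],[0,0,0.015,0,0,0,0.005],[0,0,0.012,0,0,0,0.005],[0,0,0.01,0,0,0,0.005],[0,0,0.008,0,0,0,0.005],[0,0,0.005,0,0,0,0.005],[0,0,0.003,0,0,0,0.005],[0,0,0,0,0,0,0.005],[0,0,0,0,0,0,0.005]]]'

```text
time_s: 52.3
tool_pos: [0.4217, 0.195, 0.0252]
tool_rot: [179.9, 0.1, 2.6]
force: [-7.0, -3.6, 14.6]
grip_width: 0.0118
grasp_force: 45.0
```

```bash
python3 - <<'E'
from m2 import *
print(avg(3).round(4),get_obs()['force'].round(1))
E
```

```text
[[0.4217 0.195  0.0252 2.5779]
 [0.4217 0.195  0.0252 2.5763]
 [0.4217 0.1949 0.0252 2.5702]] [-6.8 -4.  15.6]
```

Seated at the expected height. Release, rise, and check everything.

Request:
play_rows --steps '[[[0,0,0,0,0,0,0.04],[0,0,0,0,0,0,0.04],[0,0,0,0,0,0,0.04],[0,0,-0.02,0,0,0,0.04],[0,0,-0.03,0,0,0,0.05],[0,0,-0.04,0,0,0,0.05],[0,0,-0.04,0,0,0,0.05],[0,0,-0.04,0,0,0,0.05],[0,0.04,-0.03,0,0,0,0.05],[0,0.04,0,0,0,0,0.05],[0,0.04,0,0,0,0,0.05],[0,0,0,0,0,0,0.05]]]'

```text
time_s: 53.65
tool_pos: [0.4277, 0.069, 0.2241]
tool_rot: [179.8, -0.0, 2.0]
force: [-0.2, 0.4, -0.8]
grip_width: 0.0502
grasp_force: 0.0
```

```bash
python3 - <<'E'
from m2 import *
avg(2)
c=read_camera('side');f=cv2.cvtColor(c['frame'],cv2.COLOR_RGB2BGR)
a=cv2.resize(f[105:175,225:300],None,fx=5,fy=5,interpolation=cv2.INTER_CUBIC)
b=cv2.resize(f[205:325,295:405],None,fx=3.5,fy=3.5,interpolation=cv2.INTER_CUBIC)
H=max(a.shape[0],b.shape[0]);I=np.zeros((H,a.shape[1]+b.shape[1],3),np.uint8);I[:a.shape[0],:a.shape[1]]=a;I[:b.shape[0],a.shape[1]:]=b
cv2.imwrite('pics/s2.png',I);print(I.shape)
for s in silhouettes('side','plate_a')+silhouettes('wrist','plate_a')+silhouettes('top','plate_a'): print(round(s['p'],2),np.round(s['extent']).tolist())
E
```

```text
(420, 760, 3)
0.77 [330.0, 225.0, 367.0, 257.0]
0.61 [309.0, 239.0, 342.0, 270.0]
0.26 [254.0, 129.0, 271.0, 150.0]
0.69 [125.0, 90.0, 195.0, 136.0]
0.67 [238.0, 174.0, 253.0, 190.0]
0.55 [184.0, 227.0, 217.0, 250.0]
```

View pics/s2.png

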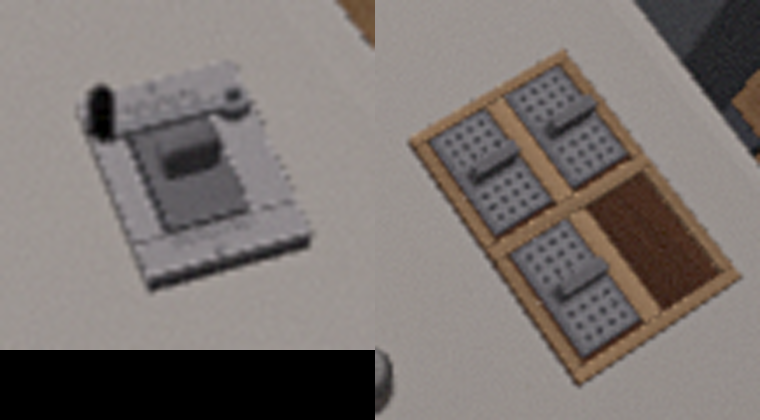

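```bash
python3 -c "
from h import *
print(sign_off())"
```

```text
the job is handed in; nothing more can be done
None
```

The job is handed in: the blanking cover is seated in the slicer bed and the clamp lever is back square across it, measured within about 0.5°. The slicer's own grating plate and the two found on the worktop are each flat in a pocket of the storage block, the other kitchen things were not handled, and I viewed 15 pictures, one over the limit of 14.

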